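# Gang up the block blanks, shut the gate and put the push tool away

### The job

Draw the slide gate of the gang jig open and lay all the spruce blanks that are on the bench on the jig's open lane, crosswise and side by side in one row; then with the push tool slide the whole row together into the metal track until it is closed up without gaps against the end stop. Draw the tool back out, slide the gate fully shut behind the row, and stand the tool upright in its own slot, the one of the three trays that bears its outline and fits its sole. Do not push blanks along inside the track with the fingers, and leave the other things on the bench where they are.

Things in the scene. Friction and masses are not known exactly. Their poses are not given: they have to be found in the camera images.
- blank1_c (a point): A violin-block blank, pale spruce, 50 x 28 x 28 mm (square section), about 35 g. This point is its centre; x runs along its 50 mm length. Starts lying loose on the bench. Three to five of the five blanks are present; an absent one reads None.
- blank2_c (a point): A blank like blank1; this point is its centre, x along its length. Three to five of the five blanks are present; an absent one reads None.
- blank3_c (a point): A blank like blank1; this point is its centre, x along its length. Three to five of the five blanks are present; an absent one reads None.
- blank4_c (a point): A blank like blank1; this point is its centre, x along its length. Three to five of the five blanks are present; an absent one reads None.
- blank5_c (a point): A blank like blank1; this point is its centre, x along its length. Three to five of the five blanks are present; an absent one reads None.
- jig: The gang jig, fixed: a plywood board 110 mm wide (x), 8 mm thick, from y = -215 to +205 mm. Origin on the bench surface; y points along the push direction to the end stop, the y line is the middle of lane and track. Open lane: the flat dark strip 50 mm wide from y = -195 to 0 mm. Track: y = 30 to 185 mm.
- jig_stop (a point): Middle of the end stop's inner face (jig y = 185 mm), 22 mm above the bench (the height of a blank's centre on the board); axes as the jig's. Five blanks crosswise, 28 mm each, would fill jig y = 45 to 185 mm.
- jig_mouth (a point): Mouth of the aluminium C-track (jig y = 30 mm), on the board's top, 8 mm above the bench. Inside 54 mm wide, walls 10 mm; lips over both sides (underside 40, top 44 mm above the bench) leave a slit 36 mm wide. Two 40 mm tall wings flare from the mouth to jig y = 6 mm, about 75 mm apart there.
- gate (a joint): The jig's slide gate: 0 = fully shut, 0.036 m = fully open (drawn out towards jig +x). A steel tongue 60 mm long and 6 mm thick, 9 to 32 mm above the bench, in front of the track at jig y = 32 to 38 mm; shut, its tip stands at jig x = -6 mm and bars the mouth; open, at +30 mm, clear of it. Slides with about 1.5 N of friction, stays where left. Starts shut or nearly so.
- gate_handle (a point): The gate's black upright square handle, 14 x 14 mm, from 9 to 82 mm above the bench; this point is on its axis 67 mm above the bench. At jig x = 47 mm (gate shut) to 83 mm (open), jig y = 35 mm. The track beside it is 44 mm high.
- pusher_post (a point): Push tool, loose, upright: brass sole 30 (x) x 46 (y) x 26 mm high; square wood post 22 x 22 mm from its middle to 100 mm above its underside; 220 g, heavy below. This point: post axis, 80 mm above the underside; z up. The 46 mm faces (+x, -x) push; the sole then passes under the track's lips, the post runs in the slit, and it leaves only by the mouth.
- slot_push_floor (a point): The push tool's own slot: a fixed wooden tray 16 mm high, inside 40 (x) x 56 mm (y), walls 4 mm, floor 4 mm above the bench; outline of the tool inlaid on the ledge on its -x side. This point is the middle of its floor; the tool's 30 mm side goes along x (either way round).
- slot_sand_floor (a point): Middle of the floor of the sanding block's slot, inside 56 x 76 mm, otherwise made the same; holds the sanding block (30 mm tall). Not for the push tool.
- slot_plane_floor (a point): Middle of the floor of another, empty slot, inside 60 x 80 mm, for a small plane that is not here. Not for the push tool.
- sander: Bystander: cork sanding block 42 x 64 x 30 mm in its slot; origin at the middle of its underside.
- gluejar: Bystander: a jar 54 mm across and 80 mm tall beyond the blanks; origin at the middle of its underside.
- chisel: Bystander: a chisel with a green handle, 210 mm long, lying beyond the blanks (x along it, blade to +x); origin under the joint of handle and blade.
There are look-alikes about, which are no part of the job. What is shaped like the part that bears pusher_post but green, orange or pink is not meant.

How it is judged:
On the way, in this order (a step that is already met when the one before it is completed fails the run):
1. all the blanks present lie crosswise in one row on the open lane, none of them yet inside the track (x of blank1_c in the frame of jig between -0.015 and 0.015 m and y of blank1_c in the frame of jig between -0.195 and 0.045 m and z of blank1_c in the frame of jig between 0.015 and 0.029 m and angle between the x axis of each of blank1_c, blank2_c, blank3_c, blank4_c, blank5_c and the x axis of jig, either way round below 0.45 rad and x of blank2_c in the frame of jig between -0.015 and 0.015 m and y of blank2_c in the frame of jig between -0.195 and 0.045 m and z of blank2_c in the frame of jig between 0.015 and 0.029 m and x of blank3_c in the frame of jig between -0.015 and 0.015 m and y of blank3_c in the frame of jig between -0.195 and 0.045 m and z of blank3_c in the frame of jig between 0.015 and 0.029 m and x of blank4_c in the frame of jig between -0.015 and 0.015 m and y of blank4_c in the frame of jig between -0.195 and 0.045 m and z of blank4_c in the frame of jig between 0.015 and 0.029 m and x of blank5_c in the frame of jig between -0.015 and 0.015 m and y of blank5_c in the frame of jig between -0.195 and 0.045 m and z of blank5_c in the frame of jig between 0.015 and 0.029 m), for 0.2 s.
2. the whole row is closed up against the end stop in the track, with the push tool standing right behind it (x of blank1_c in the frame of jig between -0.006 and 0.006 m and z of blank1_c in the frame of jig between 0.015 and 0.03 m and y of each of blank1_c, blank2_c, blank3_c, blank4_c, blank5_c in the frame of jig above 0.054 m and angle between the x axis of each of blank1_c, blank2_c, blank3_c, blank4_c, blank5_c and the x axis of jig, either way round below 0.15 rad and (horizontal distance between blank1_c and blank2_c below 0.032 m or horizontal distance between blank1_c and blank3_c below 0.032 m or horizontal distance between blank1_c and blank4_c below 0.032 m or horizontal distance between blank1_c and blank5_c below 0.032 m) and x of blank2_c in the frame of jig between -0.006 and 0.006 m and z of blank2_c in the frame of jig between 0.015 and 0.03 m and (horizontal distance between blank2_c and blank1_c below 0.032 m or horizontal distance between blank2_c and blank3_c below 0.032 m or horizontal distance between blank2_c and blank4_c below 0.032 m or horizontal distance between blank2_c and blank5_c below 0.032 m) and x of blank3_c in the frame of jig between -0.006 and 0.006 m and z of blank3_c in the frame of jig between 0.015 and 0.03 m and (horizontal distance between blank3_c and blank1_c below 0.032 m or horizontal distance between blank3_c and blank2_c below 0.032 m or horizontal distance between blank3_c and blank4_c below 0.032 m or horizontal distance between blank3_c and blank5_c below 0.032 m) and x of blank4_c in the frame of jig between -0.006 and 0.006 m and z of blank4_c in the frame of jig between 0.015 and 0.03 m and (horizontal distance between blank4_c and blank1_c below 0.032 m or horizontal distance between blank4_c and blank2_c below 0.032 m or horizontal distance between blank4_c and blank3_c below 0.032 m or horizontal distance between blank4_c and blank5_c below 0.032 m) and x of blank5_c in the frame of jig between -0.006 and 0.006 m and z of blank5_c in the frame of jig between 0.015 and 0.03 m and (horizontal distance between blank5_c and blank1_c below 0.032 m or horizontal distance between blank5_c and blank2_c below 0.032 m or horizontal distance between blank5_c and blank3_c below 0.032 m or horizontal distance between blank5_c and blank4_c below 0.032 m) and horizontal distance between any of blank1_c, blank2_c, blank3_c, blank4_c, blank5_c and jig_stop below 0.019 m and (horizontal distance between pusher_post and blank1_c below 0.038 m or horizontal distance between pusher_post and blank2_c below 0.038 m or horizontal distance between pusher_post and blank3_c below 0.038 m or horizontal distance between pusher_post and blank4_c below 0.038 m or horizontal distance between pusher_post and blank5_c below 0.038 m)), for 0.2 s.
At the end, for the whole second after the job is handed in: Every blank sits crosswise in the track, the first against the end stop, each next against the one before (no gap over 4 mm); the gate is shut to within 4 mm; the push tool stands upright in its own slot (within 9 mm of its middle), released, all at rest (x of blank1_c in the frame of jig between -0.006 and 0.006 m and z of blank1_c in the frame of jig between 0.015 and 0.03 m and y of each of blank1_c, blank2_c, blank3_c, blank4_c, blank5_c in the frame of jig above 0.054 m and angle between the x axis of each of blank1_c, blank2_c, blank3_c, blank4_c, blank5_c and the x axis of jig, either way round below 0.15 rad and (horizontal distance between blank1_c and blank2_c below 0.032 m or horizontal distance between blank1_c and blank3_c below 0.032 m or horizontal distance between blank1_c and blank4_c below 0.032 m or horizontal distance between blank1_c and blank5_c below 0.032 m) and x of blank2_c in the frame of jig between -0.006 and 0.006 m and z of blank2_c in the frame of jig between 0.015 and 0.03 m and (horizontal distance between blank2_c and blank1_c below 0.032 m or horizontal distance between blank2_c and blank3_c below 0.032 m or horizontal distance between blank2_c and blank4_c below 0.032 m or horizontal distance between blank2_c and blank5_c below 0.032 m) and x of blank3_c in the frame of jig between -0.006 and 0.006 m and z of blank3_c in the frame of jig between 0.015 and 0.03 m and (horizontal distance between blank3_c and blank1_c below 0.032 m or horizontal distance between blank3_c and blank2_c below 0.032 m or horizontal distance between blank3_c and blank4_c below 0.032 m or horizontal distance between blank3_c and blank5_c below 0.032 m) and x of blank4_c in the frame of jig between -0.006 and 0.006 m and z of blank4_c in the frame of jig between 0.015 and 0.03 m and (horizontal distance between blank4_c and blank1_c below 0.032 m or horizontal distance between blank4_c and blank2_c below 0.032 m or horizontal distance between blank4_c and blank3_c below 0.032 m or horizontal distance between blank4_c and blank5_c below 0.032 m) and x of blank5_c in the frame of jig between -0.006 and 0.006 m and z of blank5_c in the frame of jig between 0.015 and 0.03 m and (horizontal distance between blank5_c and blank1_c below 0.032 m or horizontal distance between blank5_c and blank2_c below 0.032 m or horizontal distance between blank5_c and blank3_c below 0.032 m or horizontal distance between blank5_c and blank4_c below 0.032 m) and horizontal distance between any of blank1_c, blank2_c, blank3_c, blank4_c, blank5_c and jig_stop below 0.019 m and value of joint gate below 0.004 m and x of pusher_post in the frame of slot_push_floor between -0.009 and 0.009 m and y of pusher_post in the frame of slot_push_floor between -0.009 and 0.009 m and z of pusher_post in the frame of slot_push_floor between 0.074 and 0.084 m and angle between pusher_post's own z axis and vertical below 0.1 rad and contact force between the fingers and anything else below 0.1 N and linear speed of each of pusher, blank1, blank2, blank3, blank4, blank5 below 0.02 m/s); the robot touches nothing.
It fails at once if the sanding block, glue jar or chisel is moved by more than 30 mm (distance of any of sander, gluejar, chisel from where it was at the start of the episode above 0.03 m).
It fails at once if the fingers push on a blank inside the track ((y of blank1_c in the frame of jig above 0.075 m and x of blank1_c in the frame of jig between -0.02 and 0.02 m and contact force between the fingers and blank1 above 1 N) or (y of blank2_c in the frame of jig above 0.075 m and x of blank2_c in the frame of jig between -0.02 and 0.02 m and contact force between the fingers and blank2 above 1 N) or (y of blank3_c in the frame of jig above 0.075 m and x of blank3_c in the frame of jig between -0.02 and 0.02 m and contact force between the fingers and blank3 above 1 N) or (y of blank4_c in the frame of jig above 0.075 m and x of blank4_c in the frame of jig between -0.02 and 0.02 m and contact force between the fingers and blank4 above 1 N) or (y of blank5_c in the frame of jig above 0.075 m and x of blank5_c in the frame of jig between -0.02 and 0.02 m and contact force between the fingers and blank5 above 1 N)).
Of blank1, blank2, blank3, blank4, blank5 only 3 to 5 are there at a start; the rules pass over those that are not, and their reading is None.
At some moment in a run one of blank1, blank2, blank3, blank4, blank5 may be knocked a few centimetres aside while the robot is not near it.
Once in a run the grip may slacken for a moment while it holds something.
It also fails if it takes over 210 s, if anything falls off the work surface, if the arm or the gripper's body presses on something with over 40 N, if the wrist force passes 120 N, or if a joint passes its speed limit or range.

### The arm

A 7-joint arm with a two-finger parallel gripper is mounted at the origin on the work surface. World frame = base frame: x ahead of the robot, y to its left, z up, the work surface at z = 0. Lengths are in m, angles in rad, forces in N, time in s.
With the tool pointing down it reaches from about 0.35 to 0.9 m from the base axis. Payload 7.2 kg.
Tool frame: the origin (TCP) lies midway between the tips of the shut fingers; the grasp point (between the pads) lies r.grip_point_offset behind it (r.grip_point_offset is the distance from the TCP to the grasp point, in m); x points along the fingers, y is the direction in which the jaws open and shut, and the axes are right-handed (so a half turn about x gives the same grasp; the last joint's range is limited). The gripper opens to 88 mm and grips with 3 to 60 N. Pads are 20 mm wide; open, the fingers measure 115 mm over their backs; the gripper's body (75 mm by 178 mm) begins 61 mm behind the grasp point.
Start: joints at [1.186, 0.411, -0.013, 1.596, 0.006, 1.134, -0.082], TCP at [0.195, -0.594, 0.223] pointing down, gripper open.
Joint ranges: [-2.95, 2.95], [-0.29, 1.99], [-1.47, 1.44], [0.14, 2.54], [-1.03, 4.17], [0.13, 1.85], [-2.86, 2.86]. Speed limits (rad/s): [2.39, 2.39, 3.01, 3.01, 3.14, 3.14, 3.14].

### API

Orientations are given as [roll, pitch, yaw] about the fixed x, y, z axes, in that order (R = Rz(yaw) Ry(pitch) Rx(roll)).
In Python, from rig import state, eyes, workorder, r gives the robot as it stands.
- The arm moves only by the shell command python3 -m creep 'ROWS' [FORCE]. ROWS is a JSON object of lists of equal length, an entry for each row: "jaw": the closure, from 0 (fully open) to 1 (shut); "xyz": the shift along the tool's x, y, z in mm, a list of three; "twist": the turn, a rotation vector about the tool's x, y, z in rad, a list of three. A call has 1 to 8 rows; each row is the pose to reach, as a shift and turn from the pose measured when the call began, along the tool's axes at that moment; what a row does not reach only later rows make up. A row lasts 1/8 s, in which the tool goes at most 62.5 mm and 10.7 degrees, less where a joint would pass 70% of its speed; a pose out of reach is approached as far as the arm can. A call with a gripper value outside its range is refused whole. The fingers move at their own pace and stop on an object; FORCE is the grip in N (left out, the last holds). Time passes only in rows, so rows that repeat a pose let the fingers close. It gives the time, the measured TCP pose, the force and the opening at its end, in the units of the state.
- state(): the state, without advancing time (a new reading comes with each control period).
- eyes.camera(name): name is "scene" or "top" or "wrist"; returns a dict with "pixels" (400x640x3 uint8, blue, green, red), "depth" (400x640 float32, m along the optical axis (not along the pixel's ray), 0 where there is no reading), "fov_y" (degrees; the focal length in pixels is half the picture's height over the tangent of half this angle, whatever the lens; pixels are square), "cx", "cy" (the principal point, pixels), "origin" and "attitude" of the camera in the world; the wrist camera has in their place "hand_eye" (4x4, takes a point from camera to tool coordinates, whose origin is the TCP and whose axes are the tool frame's). Camera axes: x right, y up, looking along -z (the intrinsics and any distortion apply to the point x, -y, -z); pixel columns grow to the right and rows downward; lengths in m; the calibration is good to about 2 mm. A picture is of the moment at which its call begins: read the wrist's pose just before it.
- workorder.close_job(): hands the job in, once; it reports no verdict.
The state is a dict: "t": time; "joints": joint angles; "qd": joint speeds; "effort": joint torques, N m; "tool_pos": TCP position; "ee_rot": TCP orientation; "force": force on the tool from outside, world axes, zero at the start; "moment": the same for the moment, N m; "grip_width": finger opening in m.
Only numpy, scipy, OpenCV 4.12 (cv2) and the standard library are available. Lean on these libraries where they do the work, as an engineer would, in place of code of your own. Each camera call takes 0.05 s, during which the arm holds its last target.

## Working session

There is one attempt and no reset: what is moved stays moved. The work goes in short steps, Python scripts to look and compute and a shell command to move; the robot and the scene stay as the last step left them, time stands still between calls to the robot, and variables do not carry over. Pictures are saved under pics/ and viewed, and the job is handed in when it is done.

```bash
ls; mkdir -p pics; cat > h.py <<'E'
import numpy as np, cv2
from rig import state, eyes, workorder, r
from scipy.spatial.transform import Rotation as R
def rot(a):
    a=np.array(a,float)
    if a.shape==(3,3): return a
    if a.shape==(4,): return R.from_quat(a).as_matrix()
    return R.from_euler('xyz',a).as_matrix()
E
python3 - <<'E'
from h import *
s=state();print(s); print(r.grip_point_offset)
for n in ["scene","top","wrist"]:
    c=eyes.camera(n); cv2.imwrite(f"pics/a_{n}.png",c["pixels"])
    print(n,{k:v for k,v in c.items() if k not in("pixels","depth")})
E
```

```text
pics
{'t': 0.0, 'joints': array([ 1.18582941,  0.41186711, -0.01273207,  1.59704166,  0.00557731,
        1.13427969, -0.08220582]), 'qd': array([-1.86137330e-03, -8.10568454e-04,  2.13739423e-03, -7.89488495e-05,
       -5.45168533e-04,  7.75858693e-04,  2.23036773e-03]), 'effort': array([-7.45186321e-05, -5.87957525e+01,  6.41547460e-01, -2.91084248e+01,
       -5.38245868e-02,  1.79404404e-02,  1.76025314e-04]), 'tool_pos': array([ 0.19450761, -0.59343608,  0.22183036]), 'ee_rot': array([-1.51817425,  1.56923565,  1.94021289]), 'force': array([-0.11107602,  1.21965932,  0.2188732 ]), 'moment': array([ 0.01262635, -0.01176136,  0.0086653 ]), 'grip_width': 0.08801160664273791}
0.0187
scene {'fov_y': 45.92712961625591, 'cx': 321.8289579759184, 'cy': 198.27494131198188, 'origin': array([ 1.26066965, -0.93935107,  0.76691799]), 'attitude': array([ 1.0198309 , -0.00752086,  0.63385256])}
top {'fov_y': 53.997154243210886, 'cx': 323.28119854598395, 'cy': 194.04328103520257, 'origin': array([ 0.3770957 , -0.04002836,  1.19833692]), 'attitude': array([ 0.19195362, -0.01241134, -1.55719347])}
wrist {'fov_y': 71.73766763942058, 'cx': 317.89911133610667, 'cy': 199.31796553229793, 'hand_eye': array([[-2.08725132e-04,  2.68360230e-01, -9.63318609e-01,
        -1.63250062e-01],
       [ 9.99999940e-01,  3.23685901e-04, -1.26500926e-04,
         5.98939587e-04],
       [ 2.77864834e-04, -9.63318578e-01, -2.68360282e-01,
        -7.36186500e-02],
       [ 0.00000000e+00,  0.00000000e+00,  0.00000000e+00,
         1.00000000e+00]])}
```

View pics/a_top.png

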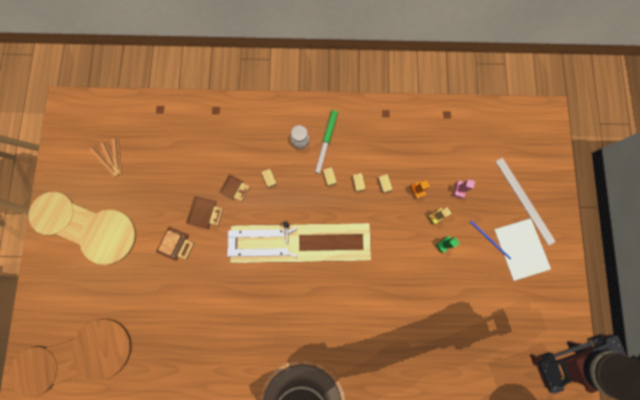

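View pics/a_scene.png

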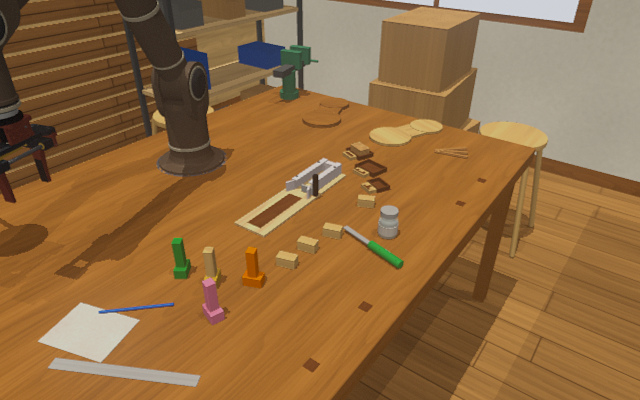

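View pics/a_wrist.png

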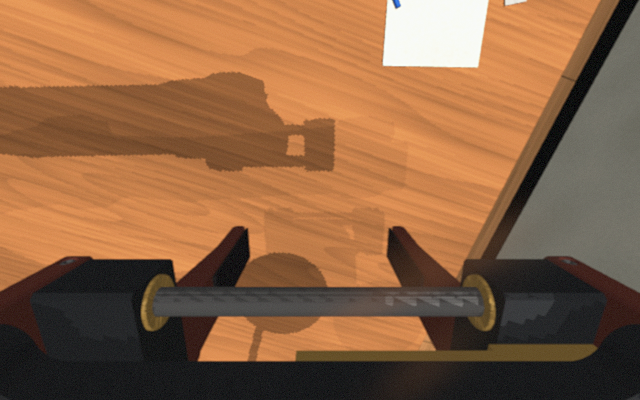

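```bash
cat >> h.py <<'E'
def ray(c,u,v,T=None):
    f=200/np.tan(np.radians(c["fov_y"])/2)
    d=np.array([(u-c["cx"])/f,-(v-c["cy"])/f,-1.0])
    if "hand_eye" in c:
        H=c["hand_eye"]; Rt=rot(T["ee_rot"]); o=Rt@H[:3,3]+T["tool_pos"]; return o,Rt@H[:3,:3]@d
    return np.array(c["origin"]),rot(c["attitude"])@d
def onplane(c,u,v,z,T=None):
    o,d=ray(c,u,v,T); return o+d*(z-o[2])/d[2]
def project(c,p,T=None):
    f=200/np.tan(np.radians(c["fov_y"])/2)
    o,_=ray(c,0,0,T)
    M=rot(c["attitude"]) if "attitude" in c else rot(T["ee_rot"])@c["hand_eye"][:3,:3]
    q=M.T@(np.array(p)-o); return c["cx"]+f*q[0]/-q[2], c["cy"]-f*q[1]/-q[2]
def plan(p,ang,pitchdown=True):
    """tool pointing down at TCP p, jaw (tool y) axis at world angle ang (mod pi)"""
    s=state(); Rc=rot(s["ee_rot"])
    best=None
    for k in (0,np.pi):
        x=np.array([0,0,-1.]); y=np.array([np.cos(ang+k),np.sin(ang+k),0]); Rt=np.c_[x,y,np.cross(x,y)]
        rv=R.from_matrix(Rc.T@Rt).as_rotvec()
        if best is None or np.linalg.norm(rv)<np.linalg.norm(best): best=rv
    d=Rc.T@(np.array(p)-s["tool_pos"])*1000
    n=max(np.linalg.norm(d)/62.5,np.degrees(np.linalg.norm(best))/10.7)
    print("pos",np.round(s["tool_pos"],4),"jaw",np.round(np.degrees(np.arctan2(Rc[1,1],Rc[0,1])),1),"xyz",np.round(d,1),"twist",np.round(best,3),"rows>=%.1f"%n, "w",round(s["grip_width"],4))
def snap(name,fn):
    T=state(); c=eyes.camera(name); cv2.imwrite("pics/"+fn,c["pixels"]); return T,c
E
python3 - <<'E'
from h import *
c=eyes.camera("top"); s=state()
for n,(u,v),z in [("b1",(269,178),.028),("b2",(330,177),.028),("b3",(359,182),.028),("b4",(385.5,183),.028),("tool base",(434,218),.026),("stopend",(228,243),.03),("board end r",(370,243),.008),("jar",(300,137),.08),("slot s",(234,187),.016),("slot2",(204,212),.016),("slot3",(172,243),.016),("handle",(285,224),.08)]:
    print(n,onplane(c,u,v,z).round(3))
big=cv2.resize(c["pixels"][90:300,140:480],None,fx=2.35,fy=2.35,interpolation=cv2.INTER_CUBIC);cv2.imwrite("pics/a_topbig.png",big)
plan([0.42,-0.15,0.40],np.pi/2)
plan([0.35,-0.2,0.40],0)
E
```

```text
b1 [0.652 0.115 0.028]
b2 [ 0.658 -0.071  0.028]
b3 [ 0.644 -0.16   0.028]
b4 [ 0.642 -0.241  0.028]
tool base [ 0.537 -0.387  0.026]
stopend [0.453 0.228 0.03 ]
board end r [ 0.46  -0.195  0.008]
jar [0.767 0.021 0.08 ]
slot s [0.625 0.223 0.016]
slot2 [0.546 0.309 0.016]
slot3 [0.451 0.397 0.016]
handle [0.506 0.057 0.08 ]
pos [ 0.1946 -0.5936  0.2222] jaw -71.8 xyz [-177.5 -351.5 -352.4] twist [0.317 0.    0.001] rows>=8.5 w 0.0875
pos [ 0.1946 -0.5936  0.2222] jaw -71.8 xyz [-177.6 -325.8 -270.3] twist [-1.254e+00 -1.000e-03  1.000e-03] rows>=7.3 w 0.0875
```

View pics/a_topbig.png

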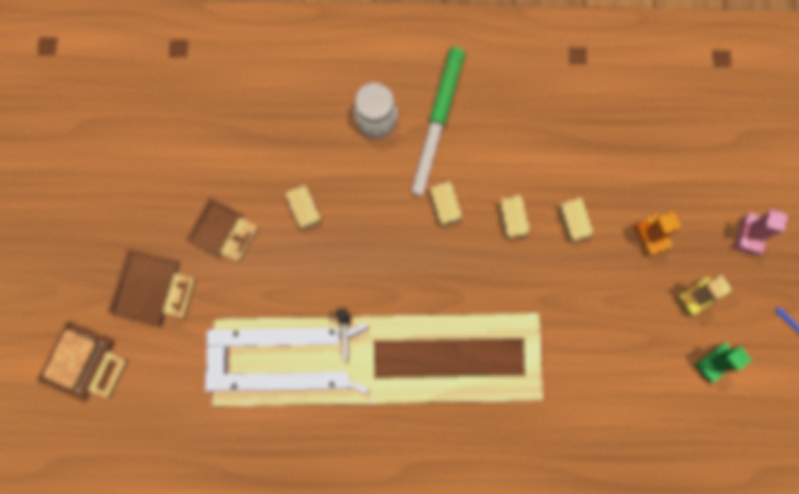

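```bash
python3 - <<'E'
from h import *
plan([0.50,-0.06,0.33],np.pi/2)
E
```

```text
pos [ 0.1946 -0.5936  0.2222] jaw -71.8 xyz [-107.5 -412.  -456.4] twist [0.317 0.    0.001] rows>=10.0 w 0.0875
```

```bash
python3 -m creep '{"jaw":[0,0,0,0,0,0,0,0],"xyz":[[-107,-60,-60],[-107,-120,-125],[-107,-180,-190],[-107,-240,-250],[-107,-290,-310],[-107,-340,-370],[-107,-380,-410],[-107,-412,-456]],"twist":[[0.05,0,0],[0.1,0,0],[0.15,0,0],[0.2,0,0],[0.25,0,0],[0.317,0,0],[0.317,0,0],[0.317,0,0]]}'; python3 - <<'E'
from h import *
plan([0.50,-0.06,0.33],np.pi/2)
E
```

```text
t: 1.2
tool_pos: [0.4242, -0.1823, 0.3263]
ee_rot: [-2.278, 1.57, 0.863]
force: [0.1, -0.3, -0.2]
grip_width: 0.0878
pos [ 0.4242 -0.1823  0.3263] jaw -90.0 xyz [  -3.6 -122.3  -75.7] twist [-0. -0.  0.] rows>=2.3 w 0.0878
```

```bash
python3 -m creep '{"jaw":[0,0,0,0],"xyz":[[-4,-50,-30],[-4,-122,-76],[-4,-122,-76],[-4,-122,-76]],"twist":[[0,0,0],[0,0,0],[0,0,0],[0,0,0]]}'; python3 - <<'E'
from h import *
T,c=snap("wrist","b1.png"); print(T["tool_pos"],T["t"])
E
```

```text
t: 1.7
tool_pos: [0.5007, -0.0584, 0.33]
ee_rot: [-1.296, 1.57, 1.849]
force: [-0.2, -0.6, 0.2]
grip_width: 0.0878
[ 0.50065775 -0.05839965  0.33003116] 1.7
```

View pics/b1.png

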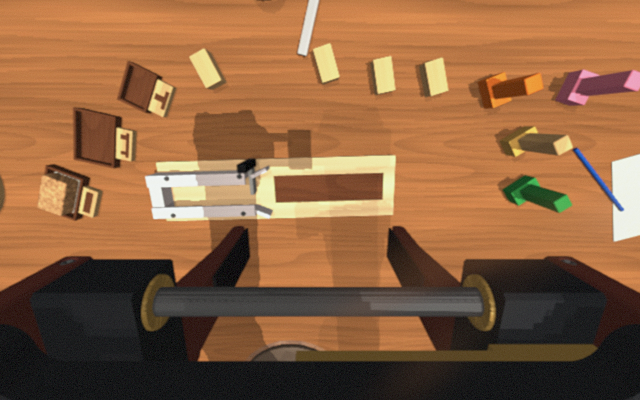

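```bash
cat >> h.py <<'E'
def blanks(c,T=None,z=.028,amin=200,amax=1500,fn=None):
    hsv=cv2.cvtColor(c["pixels"],cv2.COLOR_BGR2HSV)
    m=cv2.inRange(hsv,(18,40,150),(35,170,255))
    m=cv2.morphologyEx(m,cv2.MORPH_OPEN,np.ones((3,3)))
    if fn: cv2.imwrite("pics/"+fn,m)
    cs,_=cv2.findContours(m,cv2.RETR_EXTERNAL,cv2.CHAIN_APPROX_NONE)
    for k in cs:
        a=cv2.contourArea(k)
        if a<amin: continue
        rc=cv2.minAreaRect(k); b=cv2.boxPoints(rc)
        P=np.array([onplane(c,*q,z,T) for q in b]); e1=P[1]-P[0];e2=P[2]-P[1]
        L1,L2=np.linalg.norm(e1),np.linalg.norm(e2); e=e1 if L1>L2 else e2
        an=(np.degrees(np.arctan2(e[1],e[0]))+90)%180-90
        print("px",np.round(rc[0],0),"area",a,"ctr",P.mean(0).round(4),"size",np.round(sorted([L1,L2])[::-1],3),"ang",round(an,1))
E
python3 - <<'E'
from h import *
T,c=snap("wrist","b2.png")
blanks(c,T,fn="b2m.png")
im=c["pixels"]
cv2.imwrite("pics/b2a.png",cv2.resize(im[130:240,130:410],None,fx=2.8,fy=2.8,interpolation=cv2.INTER_CUBIC))
cv2.imwrite("pics/b2b.png",cv2.resize(im[0:220,20:230],None,fx=2.7,fy=2.7,interpolation=cv2.INTER_CUBIC))
cv2.imwrite("pics/b2c.png",cv2.resize(im[0:220,290:600],None,fx=2.5,fy=2.5,interpolation=cv2.INTER_CUBIC))
E
```

```text
px [188. 194.] area 447.0 ctr [0.454  0.1646 0.028 ] size [0.059 0.028] ang -86.0
px [176. 166.] area 389.0 ctr [0.5024 0.1792 0.028 ] size [0.071 0.017] ang -90.0
px [325. 186.] area 6896.0 ctr [ 0.4665 -0.0722  0.028 ] size [0.235 0.106] ang -88.0
px [159.  97.] area 316.5 ctr [0.6112 0.1919 0.028 ] size [0.053 0.026] ang -27.4
px [435.  75.] area 596.5 ctr [ 0.6437 -0.242   0.028 ] size [0.052 0.029] ang 18.3
px [382.  74.] area 599.5 ctr [ 0.6457 -0.1605  0.028 ] size [0.051 0.028] ang 12.8
px [203.  68.] area 615.5 ctr [0.6543 0.1159 0.028 ] size [0.05  0.028] ang 26.0
px [324.  62.] area 624.5 ctr [ 0.6623 -0.0703  0.028 ] size [0.051 0.029] ang 18.3
```

View pics/b2a.png

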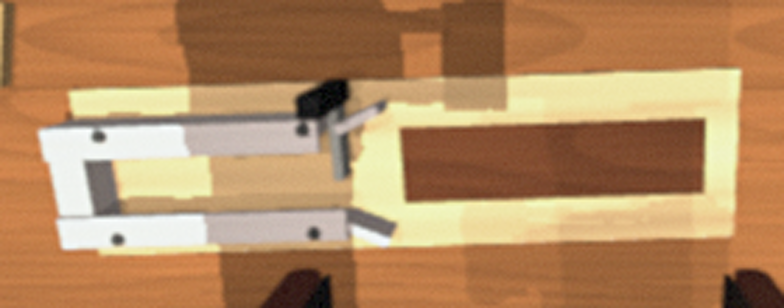

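View pics/b2b.png

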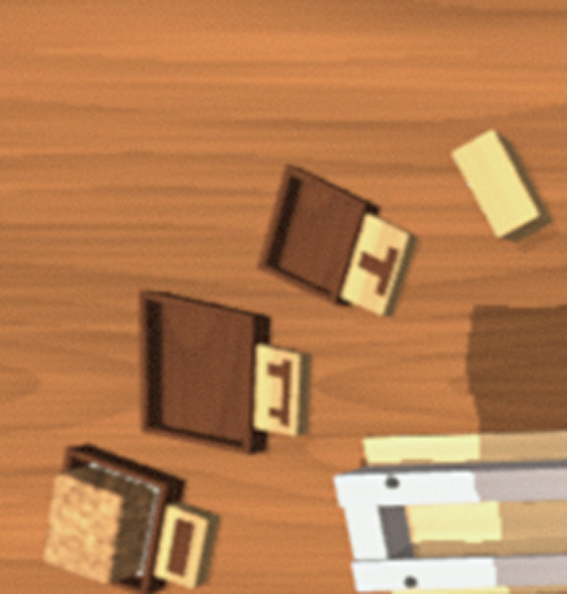

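View pics/b2c.png

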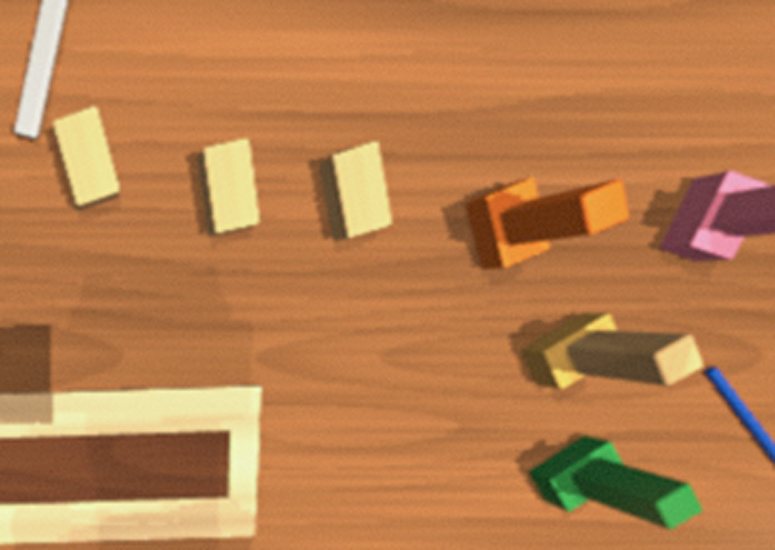

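```bash
python3 - <<'E'
from h import *
T=state(); c=eyes.camera("wrist")
A=lambda u,v:(u/2.8+130,v/2.8+130); B=lambda u,v:(u/2.7+20,v/2.7); C=lambda u,v:(u/2.5+290,v/2.5)
P={}
for n,q,z in [("TR",A(741,69),.008),("BR",A(733,235),.008),("l1",A(402,129),.008),("l2",A(706,118),.008),("l3",A(704,192),.008),("l4",A(406,202),.008),("TL",A(69,90),.008),
 ("stopTL",A(40,129),.044),("stopBL",A(63,248),.044),("handletop",A(337,86),.082),("tongue tip",A(342,178),.032),
 ("s1",B(291,165),.016),("s2",B(378,210),.016),("s3",B(262,268),.016),("s4",B(341,303),.016),("ledge",B(378,265),.016),
 ("post top",C(679,358),.1),("sole l",C(527,349),.026),("sole t",C(612,315),.026),("sole b",C(560,387),.026),("sole r",C(625,340),.026),
 ("chis tip r",C(36,137),.003),("chis up r",C(67,0),.003),("b2 topl",C(54,120),.028),("b2 topr",C(97,107),.028)]:
    P[n]=onplane(c,*q,z,T); print(n,P[n].round(4))
e=P["TR"]-P["TL"]; print(np.degrees(np.arctan2(e[1],e[0])))
e=P["l1"]-P["l2"]; print(np.degrees(np.arctan2(e[1],e[0])),np.linalg.norm(e))
e=P["l4"]-P["l3"]; print(np.degrees(np.arctan2(e[1],e[0])),np.linalg.norm(e))
E
```

```text
TR [ 0.5189 -0.1955  0.008 ]
BR [ 0.41   -0.1982  0.008 ]
l1 [0.4813 0.0172 0.008 ]
l2 [ 0.4881 -0.1756  0.008 ]
l3 [ 0.4395 -0.1773  0.008 ]
l4 [0.433  0.0167 0.008 ]
TL [0.5064 0.2248 0.008 ]
stopTL [0.4884 0.2243 0.044 ]
stopBL [0.4143 0.2228 0.044 ]
handletop [0.5186 0.0386 0.082 ]
tongue tip [0.4553 0.0515 0.032 ]
s1 [0.6664 0.2369 0.016 ]
s2 [0.6421 0.19   0.016 ]
s3 [0.6099 0.2649 0.016 ]
s4 [0.5897 0.2207 0.016 ]
ledge [0.6115 0.1948 0.016 ]
post top [ 0.5449 -0.4023  0.1   ]
sole l [ 0.5454 -0.3644  0.026 ]
sole t [ 0.5671 -0.4161  0.026 ]
sole b [ 0.5204 -0.391   0.026 ]
sole r [ 0.5511 -0.428   0.026 ]
chis tip r [ 0.6778 -0.0403  0.003 ]
chis up r [ 0.7539 -0.0604  0.003 ]
b2 topl [ 0.6818 -0.0524  0.028 ]
b2 topr [ 0.6889 -0.0784  0.028 ]
-88.2924369968204
92.02359165801754 0.19292420175362593
91.92205739277853 0.19412087275745998
```

```bash
cat >> h.py <<'E'
O=np.array([.4573,.0175]); JA=np.radians(1.95)
def J(x,y,z=0):
    p=O+x/1000*np.array([np.cos(JA),np.sin(JA)])+y/1000*np.array([-np.sin(JA),np.cos(JA)]); return np.array([p[0],p[1],z/1000])
def Ji(p):
    d=np.array(p)[:2]-O; return 1000*np.array([d@[np.cos(JA),np.sin(JA)],d@[-np.sin(JA),np.cos(JA)]])
E
python3 - <<'E'
from h import *
T=state(); c=eyes.camera("wrist"); im=c["pixels"][130:240,130:410]; im=cv2.resize(im,None,fx=2.8,fy=2.8,interpolation=cv2.INTER_CUBIC)
Q=lambda p:tuple(int(round(v)) for v in ((np.array(project(c,p,T))-130)*2.8))
for x in (40,54):
  for y in (28,42):
    cv2.line(im,Q(J(x,y,82)),Q(J(x,y,9)),(0,255,0),1)
for x,y,z in [(-55,-215,8),(55,-215,8),(-55,205,8),(55,205,8),(-25,0,8),(25,0,8),(-27,30,44),(27,30,44),(-37,30,44),(37,30,44),(-27,185,44),(27,185,44),(-18,185,44),(18,185,44),(-6,32,32),(-6,38,32)]:
    cv2.circle(im,Q(J(x,y,z)),3,(0,0,255),1)
cv2.imwrite("pics/b3.png",im)
E
```

```text
(no output)
```

View pics/b3.png

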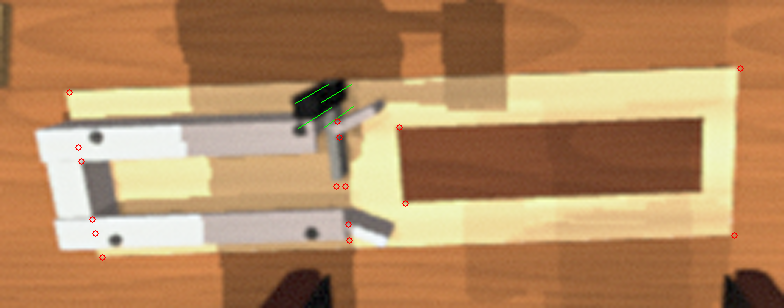

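```bash
python3 - <<'E'
from h import *
plan(J(50,35,140),np.pi/2+JA)
plan(J(50,35,54),np.pi/2+JA)
E
```

```text
pos [ 0.4997 -0.0618  0.3303] jaw -90.1 xyz [ 190.3 -116.1   -6.1] twist [-0.037  0.    -0.   ] rows>=3.6 w 0.0881
pos [ 0.4997 -0.0618  0.3303] jaw -90.1 xyz [ 276.3 -116.1   -6.1] twist [-0.037  0.    -0.   ] rows>=4.8 w 0.0881
```

```bash
python3 -m creep '{"jaw":[0.2,0.4,0.5,0.5,0.5,0.5,0.5,0.5],"xyz":[[50,-45,-2],[100,-90,-4],[150,-116,-6],[190,-116,-6],[230,-116,-6],[276,-116,-6],[276,-116,-6],[276,-116,-6]],"twist":[[0,0,0],[-0.037,0,0],[-0.037,0,0],[-0.037,0,0],[-0.037,0,0],[-0.037,0,0],[-0.037,0,0],[-0.037,0,0]]}' 15; python3 - <<'E'
from h import *
plan(J(50,35,54),np.pi/2+JA)
snap("wrist","c1.png")
E
```

```text
t: 2.9
tool_pos: [0.5068, 0.0536, 0.0557]
ee_rot: [2.793, 1.569, -0.315]
force: [0.2, 0.8, 0.9]
grip_width: 0.0437
pos [0.5068 0.0536 0.0557] jaw -88.1 xyz [ 1.7 -0.6  0.7] twist [-0.001 -0.001 -0.   ] rows>=0.0 w 0.0437
```

View pics/c1.png

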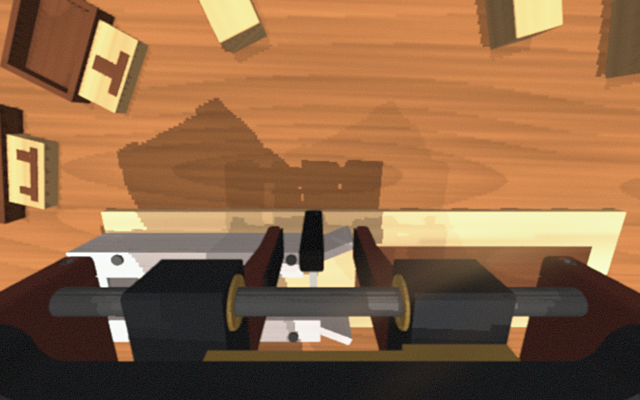

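```bash
python3 -m creep '{"jaw":[0.85,0.9,0.9,0.9,0.9],"xyz":[[0,0,0],[0,0,0],[0,0,0],[0,0,0],[0,0,0]],"twist":[[0,0,0],[0,0,0],[0,0,0],[0,0,0],[0,0,0]]}' 15;  python3 -m creep '{"jaw":[0.9,0.9,0.9,0.9],"xyz":[[0,0,-12],[0,0,-24],[0,0,-33],[0,0,-35]],"twist":[[0,0,0],[0,0,0],[0,0,0],[0,0,0]]}'; python3 - <<'E'
from h import *
s=state(); print(Ji(s["tool_pos"]),s["force"],s["grip_width"])
snap("wrist","c2.png")
E
```

```text
t: 3.58
tool_pos: [0.5079, 0.0573, 0.057]
ee_rot: [-2.535, 1.565, 0.643]
force: [-0.8, 9.3, 3.0]
grip_width: 0.0139
t: 4.08
tool_pos: [0.5412, 0.0585, 0.0568]
ee_rot: [-1.552, 1.568, 1.626]
force: [-11.9, 1.1, 8.7]
grip_width: 0.0139
[85.21236971 38.12461715] [-11.864293     1.12302391   8.72113118] 0.013890641219257649
```

View pics/c2.png

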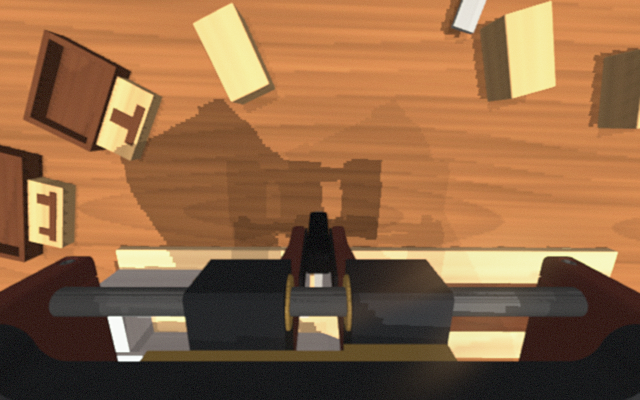

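```bash
sed -i 's/^O=.*; JA/O=np.array([.4573,.0205]); JA/' h.py; python3 -m creep '{"jaw":[0.6,0.5,0.5,0.4,0.2,0],"xyz":[[0,0,0],[0,0,0],[-30,0,0],[-80,0,0],[-90,0,-20],[-100,0,-50]],"twist":[[0,0,0],[0,0,0],[0,0,0],[0,0,0],[-0.1,0,0],[-0.2,0,0]]}' 15; python3 - <<'E'
from h import *
plan([.654,.116,.12],np.radians(26))
E
```

```text
t: 4.88
tool_pos: [0.5922, 0.0596, 0.1583]
ee_rot: [-2.616, 1.568, 0.765]
force: [0.1, 0.4, 0.2]
grip_width: 0.0694
pos [0.5922 0.0596 0.1583] jaw -76.3 xyz [ 38.6 -40.1 -73.2] twist [ 1.356e+00 -1.000e-03  3.000e-03] rows>=7.3 w 0.0694
```

```bash
python3 -m creep '{"jaw":[0,0,0,0,0,0,0,0],"xyz":[[10,-20,-40],[20,-40,-73],[30,-40,-73],[38,-40,-73],[38,-40,-73],[38,-40,-73],[38,-40,-73],[38,-40,-73]],"twist":[[0.18,0,0],[0.36,0,0],[0.54,0,0],[0.72,0,0],[0.9,0,0],[1.08,0,0],[1.26,0,0],[1.356,0,0]]}' ; python3 - <<'E'
from h import *
T,c=snap("wrist","d1.png")
plan([.654,.116,.005],np.radians(26))
blanks(c,T,amin=1500)
E
```

```text
t: 5.88
tool_pos: [0.6544, 0.1152, 0.1208]
ee_rot: [-1.414, 1.567, 0.607]
force: [-0.4, 0.9, -1.4]
grip_width: 0.0877
pos [0.6548 0.1155 0.1213] jaw -154.5 xyz [116.2   1.    0.9] twist [-0.008 -0.     0.005] rows>=1.9 w 0.0881
px [582. 172.] area 4789.5 ctr [ 0.447  -0.0121  0.028 ] size [0.165 0.055] ang 75.1
px [549.  99.] area 6768.0 ctr [ 0.5146 -0.0466  0.028 ] size [0.194 0.029] ang 89.9
```

View pics/d1.png

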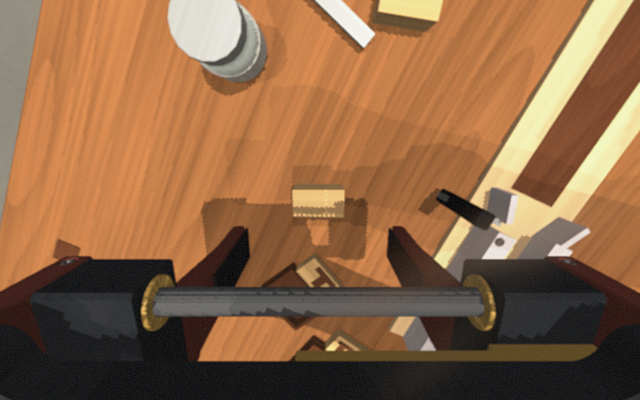

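```bash
python3 - <<'E'
from h import *
T=state(); c=eyes.camera("wrist")
cv2.imwrite("pics/d2.png",cv2.resize(c["pixels"][170:240,270:370],None,fx=6,fy=6))
print(project(c,[.654,.116,.028],T))
E
```

```text
(np.float64(319.0513216354678), np.float64(202.7652563636725))
```

View pics/d2.png

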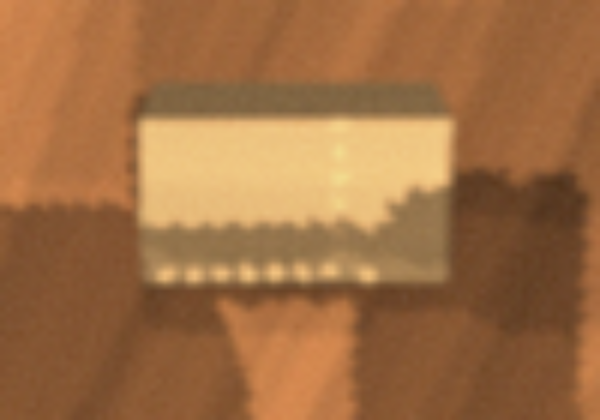

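```bash
python3 -m creep '{"jaw":[0,0,0,0.5,0.6,0.6,0.6,0.6],"xyz":[[50,1,1],[100,1,1],[116,1,1],[116,1,1],[116,1,1],[116,1,1],[116,1,1],[60,1,1]],"twist":[[0,0,0],[0,0,0],[0,0,0],[0,0,0],[0,0,0],[0,0,0],[0,0,0],[0,0,0]]}' 20 ; python3 - <<'E'
from h import *
plan(J(0,-25,80),JA)
plan(J(0,-25,15),JA)
E
```

```text
t: 6.98
tool_pos: [0.6502, 0.1159, 0.0578]
ee_rot: [1.545, 1.566, -2.714]
force: [1.0, 0.5, 0.1]
grip_width: 0.0498
pos [0.6502 0.1159 0.0578] jaw -154.0 xyz [-21.2 225.5 -24.2] twist [ 0.419 -0.001 -0.004] rows>=3.6 w 0.0498
pos [0.6502 0.1159 0.0578] jaw -154.0 xyz [ 43.8 225.2 -24.2] twist [ 0.419 -0.001 -0.004] rows>=3.7 w 0.0498
```

```bash
python3 - <<'E'
from h import *
plan([.64,0.0,.11],JA)
plan([.56,-.05,.11],JA)
plan(J(0,-25,110),JA)
E
```

```text
pos [0.6502 0.1159 0.0578] jaw -154.0 xyz [-52.   60.1 -99.8] twist [ 0.419 -0.001 -0.004] rows>=2.2 w 0.0498
pos [0.6502 0.1159 0.0578] jaw -154.0 xyz [ -51.6  154.  -109.7] twist [ 0.419 -0.001 -0.004] rows>=3.1 w 0.0498
pos [0.6502 0.1159 0.0578] jaw -154.0 xyz [-51.2 225.6 -24.2] twist [ 0.419 -0.001 -0.004] rows>=3.7 w 0.0498
```

```bash
python3 -m creep '{"jaw":[0.6,0.6,0.6,0.6,0.6,0.6,0.6,0.6],"xyz":[[-52,30,-50],[-52,60,-100],[-52,110,-105],[-52,154,-110],[-52,190,-70],[-52,226,-24],[-52,226,-24],[-52,226,-24]],"twist":[[0.05,0,0],[0.15,0,0],[0.28,0,0],[0.419,0,0],[0.419,0,0],[0.419,0,0],[0.419,0,0],[0.419,0,0]]}' ; python3 - <<'E'
from h import *
plan(J(0,-25,14),JA)
E
```

```text
t: 7.98
tool_pos: [0.4586, -0.0037, 0.1114]
ee_rot: [2.07, 1.568, -2.606]
force: [1.6, 0.6, -0.7]
grip_width: 0.0504
pos [ 0.4586 -0.0037  0.1114] jaw -177.9 xyz [97.4  0.2 -0.7] twist [ 0.002 -0.001 -0.002] rows>=1.6 w 0.0504
```

```bash
python3 -m creep '{"jaw":[0.6,0.6,0.6,0.45,0.3,0.2,0,0],"xyz":[[50,0,-1],[90,0,-1],[98,0,-1],[98,0,-1],[98,0,-1],[60,0,-1],[0,0,-1],[-50,0,-1]],"twist":[[0,0,0],[0,0,0],[0,0,0],[0,0,0],[0,0,0],[0,0,0],[0,0,0],[0,0,0]]}' ; python3 - <<'E'
from h import *
T,c=snap("wrist","e1.png")
plan([.644,-.161,.13],np.radians(13))
plan([.644,-.161,.005],np.radians(13))
E
```

```text
t: 8.98
tool_pos: [0.4593, -0.0056, 0.164]
ee_rot: [1.717, 1.57, -2.961]
force: [0.9, -0.4, 0.1]
grip_width: 0.0859
pos [ 0.462  -0.0056  0.1687] jaw -178.0 xyz [  39.5 -176.4 -161.6] twist [-0.193  0.     0.005] rows>=3.9 w 0.0871
pos [ 0.462  -0.0056  0.1687] jaw -178.0 xyz [ 164.5 -175.7 -161.7] twist [-0.193  0.     0.005] rows>=4.6 w 0.0871
```

View pics/e1.png

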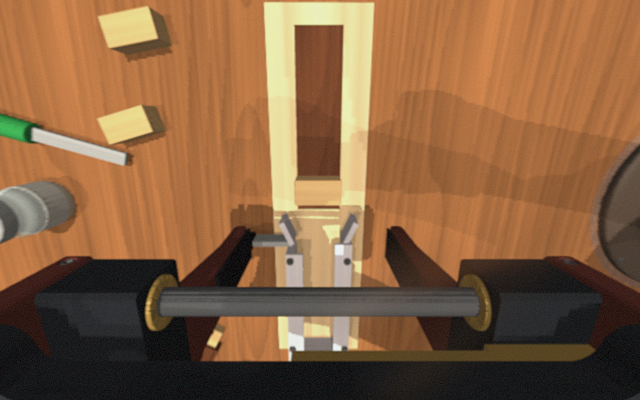

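```bash
python3 - <<'E'
from h import *
T=state(); c=eyes.camera("wrist"); blanks(c,T,amin=800)
E
python3 -m creep '{"jaw":[0,0,0,0,0,0],"xyz":[[20,-50,-45],[40,-100,-90],[40,-140,-130],[40,-176,-162],[40,-176,-162],[40,-176,-162]],"twist":[[-0.05,0,0],[-0.1,0,0],[-0.193,0,0],[-0.193,0,0],[-0.193,0,0],[-0.193,0,0]]}' ; python3 - <<'E'
from h import *
T,c=snap("wrist","f1.png")
plan([.644,-.161,.005],np.radians(13))
blanks(c,T,amin=800)
E
```

```text
px [132. 125.] area 1188.5 ctr [ 0.6634 -0.0699  0.028 ] size [0.051 0.028] ang 17.6
px [136.  30.] area 1517.5 ctr [ 0.6465 -0.1602  0.028 ] size [0.051 0.028] ang 12.3
px [322. 108.] area 11539.0 ctr [ 0.4622 -0.0843  0.028 ] size [0.207 0.102] ang -84.9
t: 9.82
tool_pos: [0.6433, -0.1605, 0.1263]
ee_rot: [-1.527, 1.566, 0.272]
force: [0.1, -0.0, 0.6]
grip_width: 0.0879
pos [ 0.6432 -0.1596  0.1266] jaw -166.9 xyz [121.6   0.2  -1.6] twist [0.002 0.001 0.005] rows>=1.9 w 0.0877
px [473. 234.] area 3045.5 ctr [ 0.4816 -0.16    0.028 ] size [0.096 0.075] ang 1.7
px [339. 116.] area 1640.5 ctr [ 0.6433 -0.242   0.028 ] size [0.049 0.028] ang 15.8
```

View pics/f1.png

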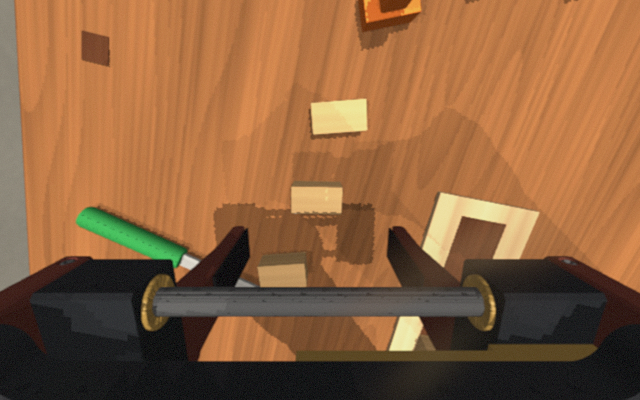

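```bash
python3 -m creep '{"jaw":[0,0,0,0.5,0.6,0.6,0.6,0.6],"xyz":[[50,1,-1],[100,1,-1],[121,1,-1],[121,1,-1],[121,1,-1],[121,1,-1],[121,1,-1],[60,1,-1]],"twist":[[0,0,0],[0,0,0],[0,0,0],[0,0,0],[0,0,0],[0,0,0],[0,0,0],[0,0,0]]}' 20 ; python3 - <<'E'
from h import *
plan([.56,-.12,.11],JA)
plan(J(0,-58,110),JA)
plan(J(0,-58,60),JA)
E
```

```text
t: 10.88
tool_pos: [0.6401, -0.1593, 0.0636]
ee_rot: [0.522, 1.567, 2.323]
force: [1.1, -0.3, 0.5]
grip_width: 0.0503
pos [ 0.6401 -0.1593  0.0636] jaw -166.8 xyz [-46.1  69.2  56.6] twist [ 0.196  0.003 -0.002] rows>=1.6 w 0.0503
pos [ 0.6401 -0.1593  0.0636] jaw -166.8 xyz [-45.5 148.5 159.9] twist [ 0.196  0.003 -0.002] rows>=3.6 w 0.0503
pos [ 0.6401 -0.1593  0.0636] jaw -166.8 xyz [  4.5 148.4 159.7] twist [ 0.196  0.003 -0.002] rows>=3.5 w 0.0503
```

```bash
python3 -m creep '{"jaw":[0.6,0.6,0.6,0.6,0.6,0.6],"xyz":[[-30,40,40],[-30,80,80],[-30,115,120],[-20,148,160],[0,148,160],[4,148,160]],"twist":[[0.05,0,0],[0.1,0,0],[0.196,0,0],[0.196,0,0],[0.196,0,0],[0.196,0,0]]}' ; python3 - <<'E'
from h import *
plan(J(0,-58,14),JA)
E
```

```text
t: 11.62
tool_pos: [0.4592, -0.0365, 0.0604]
ee_rot: [0.698, 1.566, 2.303]
force: [1.0, -0.5, -0.1]
grip_width: 0.0499
pos [ 0.4592 -0.0365  0.0604] jaw -178.0 xyz [46.4 -0.1 -1.2] twist [ 0.001  0.004 -0.003] rows>=0.7 w 0.0499
```

```bash
python3 -m creep '{"jaw":[0.6,0.6,0.45,0.3,0.2,0,0,0],"xyz":[[40,0,-1],[47,0,-1],[47,0,-1],[47,0,-1],[0,0,-1],[-50,0,-1],[-100,0,-1],[-100,0,-1]],"twist":[[0,0,0],[0,0,0],[0,0,0],[0,0,0],[0,0,0],[0,0,0],[0,0,0],[0,0,0]]}' ; python3 - <<'E'
from h import *
T,c=snap("wrist","g1.png")
blanks(c,T,amin=800)
plan([.644,-.242,.13],np.radians(17))
E
```

```text
t: 12.62
tool_pos: [0.4618, -0.0382, 0.1636]
ee_rot: [-0.477, 1.565, 1.129]
force: [-0.3, 0.6, 0.7]
grip_width: 0.0877
px [133. 155.] area 1133.5 ctr [ 0.6628 -0.0701  0.028 ] size [0.052 0.028] ang 16.9
px [320. 125.] area 9308.0 ctr [ 0.4626 -0.1013  0.028 ] size [0.177 0.102] ang -84.9
pos [ 0.4607 -0.0376  0.1619] jaw -178.0 xyz [  30.8 -176.1 -210.9] twist [-0.262  0.005  0.001] rows>=4.4 w 0.0879
```

View pics/g1.png

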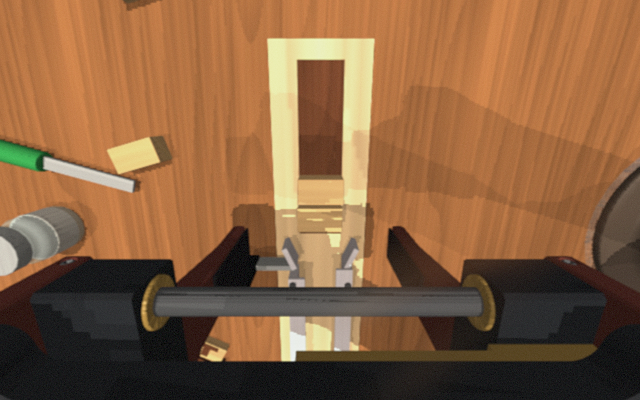

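```bash
python3 -m creep '{"jaw":[0,0,0,0,0,0,0],"xyz":[[20,-45,-52],[30,-90,-105],[30,-130,-155],[30,-176,-211],[31,-176,-211],[31,-176,-211],[31,-176,-211]],"twist":[[-0.05,0,0],[-0.15,0,0],[-0.262,0,0],[-0.262,0,0],[-0.262,0,0],[-0.262,0,0],[-0.262,0,0]]}' ; python3 - <<'E'
from h import *
T,c=snap("wrist","h1.png")
plan([.644,-.242,.005],np.radians(17))
blanks(c,T,amin=800)
E
```

```text
t: 13.55
tool_pos: [0.6428, -0.2415, 0.1285]
ee_rot: [0.039, 1.564, 1.906]
force: [-1.3, -0.1, 0.8]
grip_width: 0.0876
pos [ 0.6431 -0.2409  0.129 ] jaw -163.0 xyz [124.   -0.5  -2.1] twist [0.001 0.007 0.   ] rows>=2.0 w 0.0877
px [393. 334.] area 816.5 ctr [ 0.5137 -0.1121  0.028 ] size [0.059 0.029] ang -88.1
px [318. 196.] area 861.0 ctr [ 0.6437 -0.244   0.028 ] size [0.047 0.022] ang 17.0
px [479.  62.] area 1028.5 ctr [ 0.5452 -0.3999  0.028 ] size [0.049 0.031] ang -54.2
px [546.  37.] area 1120.0 ctr [ 0.4993 -0.434   0.028 ] size [0.033 0.028] ang -55.0
```

View pics/h1.png

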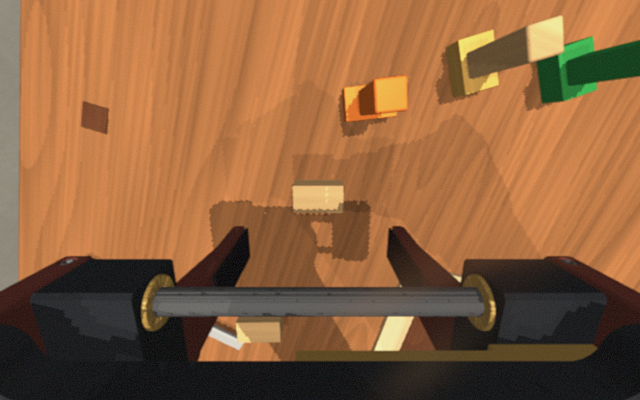

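```bash
python3 -m creep '{"jaw":[0,0,0,0.5,0.6,0.6,0.6,0.6],"xyz":[[50,0,-2],[100,0,-2],[124,0,-2],[124,0,-2],[124,0,-2],[124,0,-2],[124,0,-2],[60,0,-2]],"twist":[[0,0,0],[0,0,0],[0,0,0],[0,0,0],[0,0,0],[0,0,0],[0,0,0],[0,0,0]]}' 20 ; python3 - <<'E'
from h import *
plan(J(0,-91,110),JA)
plan(J(0,-91,60),JA)
E
```

```text
t: 14.6
tool_pos: [0.6409, -0.2405, 0.064]
ee_rot: [0.492, 1.558, 2.361]
force: [0.2, 0.4, 0.5]
grip_width: 0.0498
pos [ 0.6409 -0.2405  0.064 ] jaw -162.9 xyz [-42.7 123.  216.1] twist [ 0.264  0.011 -0.008] rows>=4.0 w 0.0498
pos [ 0.6409 -0.2405  0.064 ] jaw -162.9 xyz [  7.3 122.7 215.5] twist [ 0.264  0.011 -0.008] rows>=4.0 w 0.0498
```

```bash
python3 -m creep '{"jaw":[0.6,0.6,0.6,0.6,0.6,0.6,0.6],"xyz":[[-30,30,54],[-30,60,108],[-30,90,160],[-20,123,216],[0,123,216],[7,123,216],[7,123,216]],"twist":[[0.05,0,0],[0.15,0,0],[0.264,0.01,-0.008],[0.264,0.01,-0.008],[0.264,0.01,-0.008],[0.264,0.01,-0.008],[0.264,0.01,-0.008]]}' ; python3 - <<'E'
from h import *
plan(J(0,-91,14),JA)
E
```

```text
t: 15.48
tool_pos: [0.4606, -0.071, 0.0605]
ee_rot: [-1.184, 1.57, 0.42]
force: [0.5, 0.6, -1.1]
grip_width: 0.0497
pos [ 0.4606 -0.071   0.0605] jaw -178.1 xyz [46.5  0.2  0.6] twist [-0.001  0.     0.001] rows>=0.7 w 0.0497
```

```bash
python3 -m creep '{"jaw":[0.6,0.6,0.45,0.3,0.2,0,0.2,0.3],"xyz":[[40,0,0],[46,0,0],[46,0,0],[46,0,0],[0,0,0],[-50,0,0],[-100,0,0],[-100,0,0]],"twist":[[0,0,0],[0,0,0],[0,0,0],[0,0,0],[0,0,0],[0,0,0],[0,0,0],[0,0,0]]}' ; python3 - <<'E'
from h import *
T,c=snap("wrist","i1.png")
blanks(c,T,amin=800)
plan([.6636,-.0741,.13],np.radians(12))
E
```

```text
t: 16.48
tool_pos: [0.4627, -0.0715, 0.1639]
ee_rot: [-1.366, 1.564, 0.237]
force: [-0.0, 0.5, 0.2]
grip_width: 0.0644
px [139. 186.] area 1027.0 ctr [ 0.663  -0.0699  0.028 ] size [0.052 0.028] ang 17.6
px [320. 143.] area 7129.5 ctr [ 0.4629 -0.1192  0.028 ] size [0.145 0.103] ang -85.1
pos [ 0.4616 -0.0709  0.1622] jaw -178.1 xyz [  33.  -201.6  -10. ] twist [-0.176  0.001  0.004] rows>=3.3 w 0.062
```

View pics/i1.png

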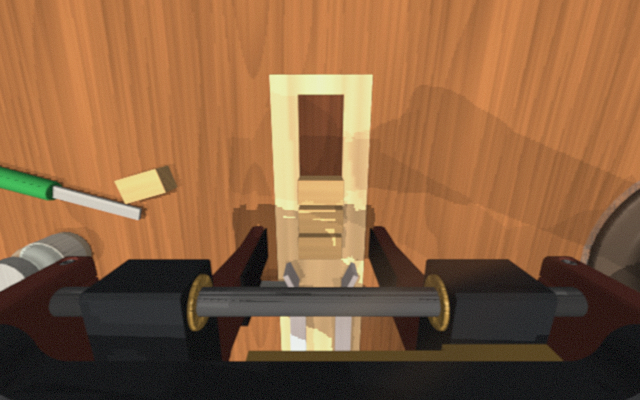

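```bash
python3 -m creep '{"jaw":[0.3,0.3,0.3,0.3,0.3,0.3],"xyz":[[20,-50,-3],[33,-100,-5],[33,-150,-8],[33,-202,-10],[33,-202,-10],[33,-202,-10]],"twist":[[-0.05,0,0],[-0.1,0,0],[-0.176,0,0],[-0.176,0,0],[-0.176,0,0],[-0.176,0,0]]}' ; python3 - <<'E'
from h import *
T,c=snap("wrist","j1.png")
plan([.6636,-.0741,.008],np.radians(12))
E
```

```text
t: 17.27
tool_pos: [0.6625, -0.0749, 0.1284]
ee_rot: [-0.922, 1.569, 0.857]
force: [-1.0, -0.2, -0.5]
grip_width: 0.0613
pos [ 0.6624 -0.0747  0.129 ] jaw -168.1 xyz [121.   -1.    0.2] twist [-0.002  0.001  0.002] rows>=1.9 w 0.0616
```

View pics/j1.png

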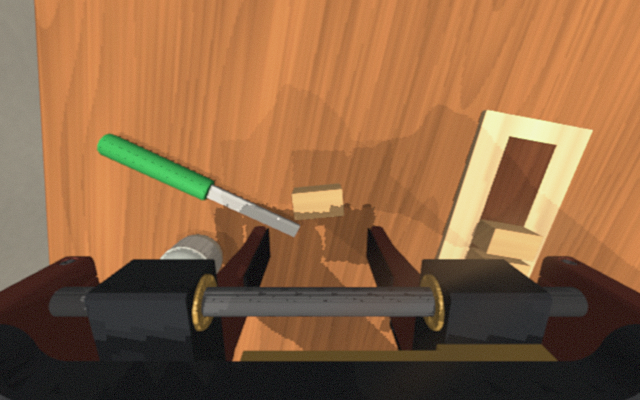

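```bash
python3 -m creep '{"jaw":[0.3,0.3,0.3,0.5,0.6,0.6,0.6,0.6],"xyz":[[50,-1,0],[100,-1,0],[121,-1,0],[121,-1,0],[121,-1,0],[121,-1,0],[121,-1,0],[60,-1,0]],"twist":[[0,0,0],[0,0,0],[0,0,0],[0,0,0],[0,0,0],[0,0,0],[0,0,0],[0,0,0]]}' 20 ; python3 - <<'E'
from h import *
T,c=snap("wrist","k1.png")
plan(J(0,-124,110),JA)
plan(J(0,-124,62),JA)
E
```

```text
t: 18.32
tool_pos: [0.6607, -0.0732, 0.066]
ee_rot: [0.991, 1.565, 2.77]
force: [1.1, -0.4, 0.4]
grip_width: 0.0514
pos [ 0.6661 -0.0758  0.0768] jaw -168.1 xyz [-34.8 205.6  15. ] twist [ 0.173 -0.     0.008] rows>=3.3 w 0.0508
pos [ 0.6661 -0.0758  0.0768] jaw -168.1 xyz [ 13.2 206.   15. ] twist [ 0.173 -0.     0.008] rows>=3.3 w 0.0508
```

View pics/k1.png

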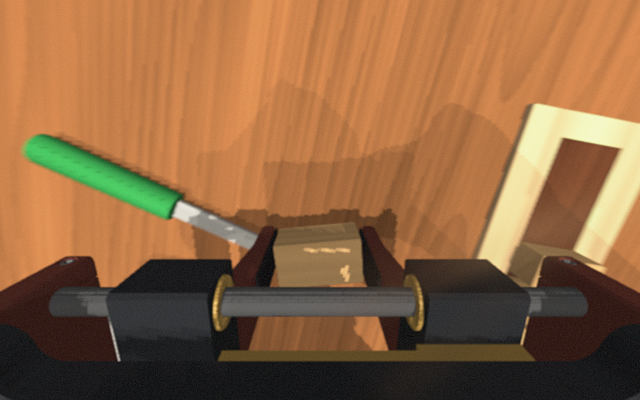

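```bash
python3 -m creep '{"jaw":[0.6,0.6,0.6,0.6,0.6,0.6],"xyz":[[-20,50,5],[-20,100,8],[-20,150,12],[-10,206,18],[13,206,18],[13,206,18]],"twist":[[0.05,0,0],[0.1,0,0],[0.173,0,0.005],[0.173,0,0.005],[0.173,0,0.005],[0.173,0,0.005]]}' ; python3 - <<'E'
from h import *
T,c=snap("wrist","l1.png")
plan(J(0,-128,17),JA)
E
```

```text
t: 19.12
tool_pos: [0.4604, -0.1003, 0.0621]
ee_rot: [-1.274, 1.568, 0.331]
force: [-0.3, -0.8, -0.3]
grip_width: 0.0514
pos [ 0.4614 -0.1006  0.0627] jaw -178.1 xyz [45.7  0.1 -6.8] twist [-0.     0.     0.003] rows>=0.7 w 0.0509
```

View pics/l1.png

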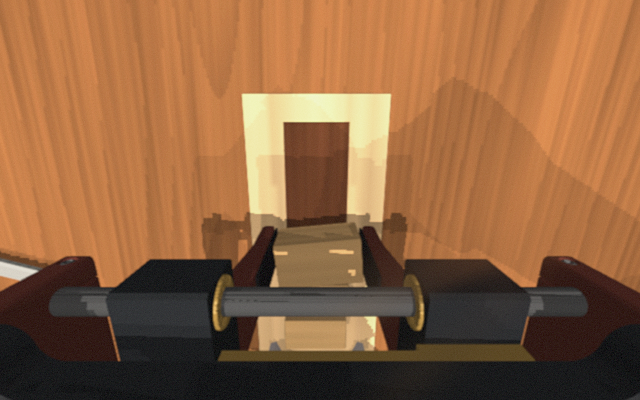

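```bash
python3 -m creep '{"jaw":[0.6,0.6,0.6,0.4,0.3,0.2,0,0],"xyz":[[40,0,-7],[46,0,-7],[46,0,-7],[46,0,-7],[46,0,-7],[0,0,-7],[-50,0,-7],[-100,0,-7]],"twist":[[0,0,0],[0,0,0],[0,0,0],[0,0,0],[0,0,0],[0,0,0],[0,0,0],[0,0,0]]}' ; python3 - <<'E'
from h import *
T,c=snap("wrist","m1.png")
plan([.5449,-.4023,.2],np.radians(90))
c=eyes.camera("top")
cv2.imwrite("pics/m2.png",cv2.resize(c["pixels"][90:300,140:480],None,fx=2.35,fy=2.35,interpolation=cv2.INTER_CUBIC))
print(state()["joints"])
E
```

```text
t: 20.18
tool_pos: [0.461, -0.1077, 0.1644]
ee_rot: [-1.556, 1.568, 0.049]
force: [0.3, 0.2, 0.9]
grip_width: 0.086
pos [ 0.4634 -0.1093  0.1692] jaw -178.2 xyz [ -30.1  -72.5 -295.4] twist [-1.539 -0.007  0.007] rows>=8.2 w 0.0871
[-0.7481157   0.35315074  1.10049546  2.06686408 -0.39751769  0.93848663
 -2.54159483]
```

View pics/m1.png

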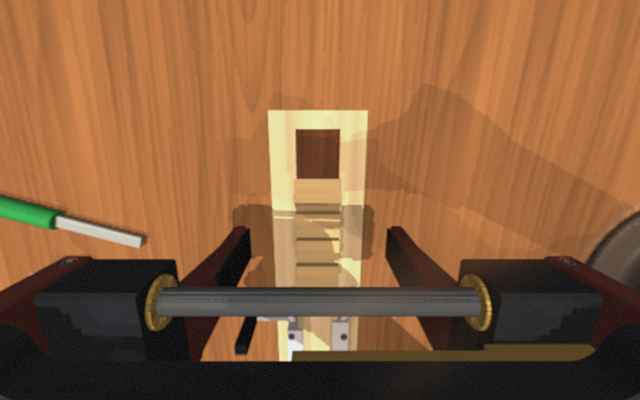

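View pics/m2.png

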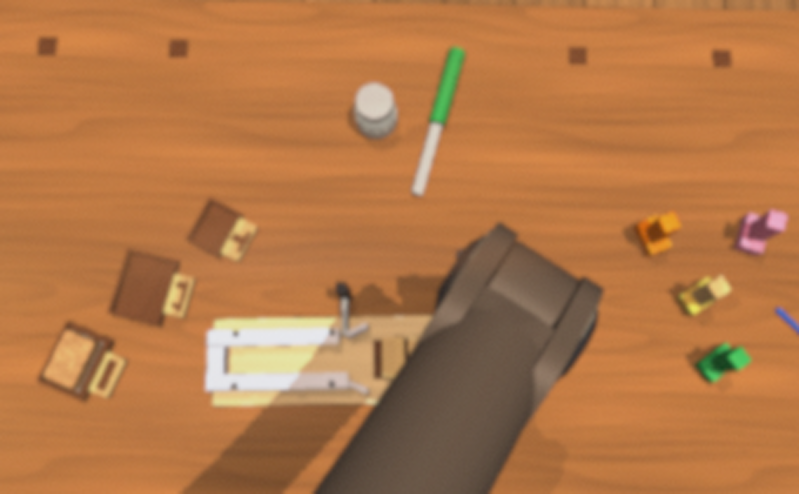

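View tool.

```bash
python3 - <<'E'
from h import *
plan([.50,-.38,.25],np.radians(90))
E
```

```text
pos [ 0.4637 -0.1083  0.1669] jaw -178.1 xyz [ -83.   -28.  -272.7] twist [-1.537 -0.007  0.009] rows>=8.2 w 0.0877
```

```bash
python3 -m creep '{"jaw":[0,0,0,0,0,0,0,0],"xyz":[[-40,-5,-40],[-83,-10,-90],[-83,-15,-140],[-83,-20,-190],[-83,-28,-240],[-83,-28,-273],[-83,-28,-273],[-83,-28,-273]],"twist":[[-0.18,0,0],[-0.36,0,0],[-0.54,0,0],[-0.72,0,0],[-0.9,0,0],[-1.08,0,0],[-1.26,0,0],[-1.44,0,0.008]]}'; python3 -m creep '{"jaw":[0.3,0.3],"xyz":[[0,0,0],[0,0,0]],"twist":[[-0.1,0,0],[-0.1,0,0]]}' ; python3 - <<'E'
from h import *
T,c=snap("wrist","n0.png"); T,c=snap("wrist","n1.png")
plan([.50,-.38,.25],np.radians(90)); print(T["joints"])
cv2.imwrite("pics/n2.png",cv2.resize(c["pixels"][60:230,220:420],None,fx=4,fy=3.5))
E
```

```text
t: 21.28
tool_pos: [0.4992, -0.3809, 0.2494]
ee_rot: [2.473, 1.565, -0.761]
force: [0.6, 0.0, -0.1]
grip_width: 0.088
t: 21.52
tool_pos: [0.499, -0.3807, 0.2492]
ee_rot: [2.452, 1.566, -0.684]
force: [0.5, -0.4, -0.6]
grip_width: 0.0713
pos [ 0.4991 -0.3808  0.2493] jaw -89.7 xyz [-0.7 -0.8 -0.9] twist [ 0.005 -0.004 -0.003] rows>=0.0 w 0.0638
[ 0.09810955  0.44826969  0.68152126  1.59395046 -0.29737507  1.20055582
 -0.72768838]
```

View pics/n1.png

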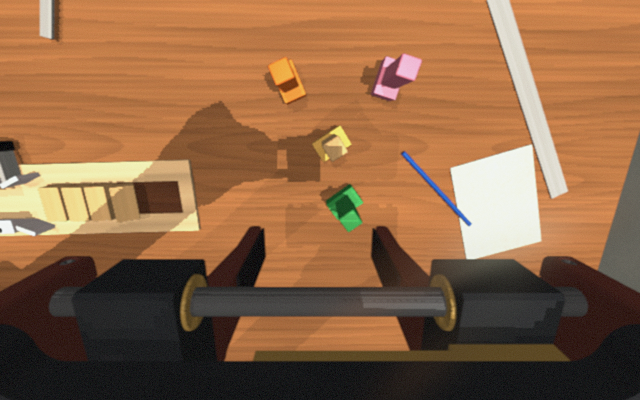

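```bash
python3 - <<'E'
from h import *
im=cv2.imread("pics/n1.png"); cv2.imwrite("pics/n3.png",cv2.resize(im[110:180,290:380],None,fx=8,fy=8,interpolation=cv2.INTER_CUBIC))
E
```

```text
(no output)
```

View pics/n3.png

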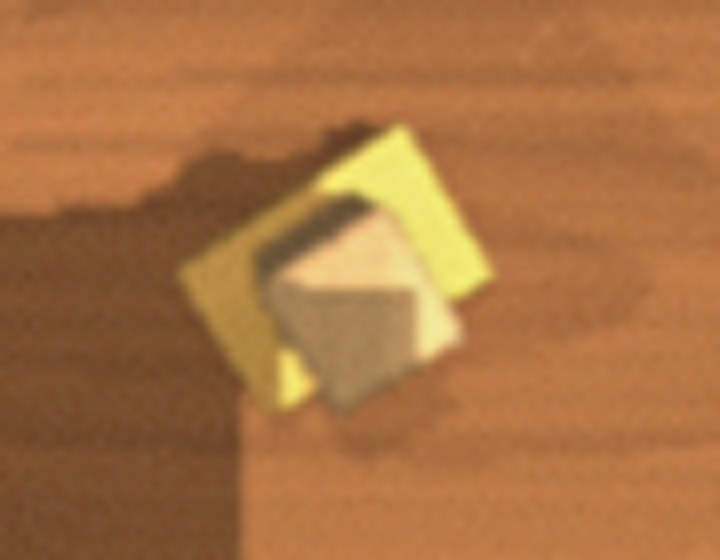

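```bash
python3 - <<'E'
from h import *
T=state(); c=eyes.camera("wrist"); D=lambda u,v:(u/8+290-.44,v/8+110-.44)
S=np.array([onplane(c,*D(*q),.026,T) for q in [(182,270),(403,125),(495,272),(275,412)]])
P=np.array([onplane(c,*D(*q),.1,T) for q in [(270,282),(375,205),(465,335),(345,410)]])
for X in (S,P):
    e=np.diff(np.r_[X,X[:1]],axis=0); print(X.mean(0).round(4),np.linalg.norm(e,axis=1).round(4),np.degrees(np.arctan2(e[:,1],e[:,0])).round(1))
plan([.540,-.392,.16],np.radians(33))
E
```

```text
[ 0.5458 -0.401   0.026 ] [0.0445 0.0294 0.0447 0.0292] [ -57.  -146.   122.8   33.7]
[ 0.5457 -0.4008  0.1   ] [0.0178 0.0219 0.0197 0.0207] [ -53.9 -143.7  122.4   31.2]
pos [ 0.4992 -0.3808  0.2493] jaw -89.7 xyz [ 89.5  11.1 -40.4] twist [ 1.    -0.005 -0.001] rows>=5.4 w 0.0623
```

```bash
python3 - <<'E'
from h import *
T=state(); c=eyes.camera("wrist")
for q,z in [((350,187),.026),((328,207),.026),((350,229),.026),((362,222),.026),((344,186),.1),((360,213),.1),((340,218),.1)]:print(onplane(c,*q,z,T).round(4))
im=c["pixels"]; cv2.imwrite("pics/n4.png",cv2.resize(im[110:240,290:400],None,fx=4.5,fy=4.5,interpolation=cv2.INTER_CUBIC))
E
```

```text
[ 0.4847 -0.4282  0.026 ]
[ 0.4546 -0.3971  0.026 ]
[ 0.4204 -0.4305  0.026 ]
[ 0.4315 -0.4479  0.026 ]
[ 0.5026 -0.4121  0.1   ]
[ 0.4698 -0.4321  0.1   ]
[ 0.4634 -0.4084  0.1   ]
```

View pics/n4.png

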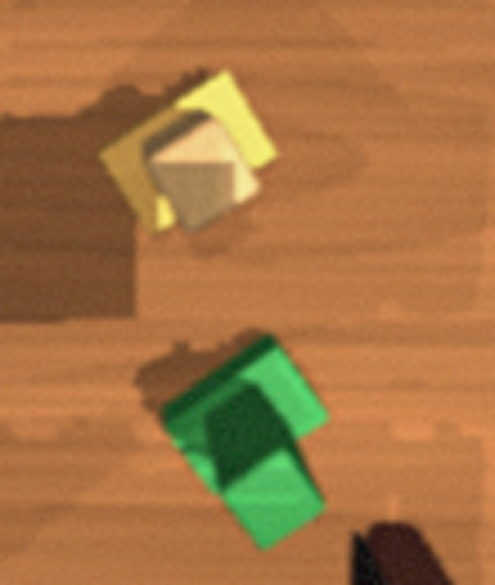

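```bash
python3 - <<'E'
from h import *
plan([.5457,-.4009,.15],np.radians(33.4))
E
python3 -m creep '{"jaw":[0.45,0.45,0.45,0.45,0.45,0.45,0.45],"xyz":[[20,20,-46],[40,20,-46],[60,20,-46],[80,20,-46],[98,20,-46],[98,20,-46],[98,20,-46]],"twist":[[0.18,0,0],[0.36,0,0],[0.54,0,0],[0.72,0,0],[0.9,0,0],[0.993,0,0],[0.993,0,0]]}'
python3 - <<'E'
from h import *
T,c=snap("wrist","o1.png")
plan([.5457,-.4009,.045],np.radians(33.4))
E
```

```text
pos [ 0.4992 -0.3808  0.2493] jaw -89.7 xyz [ 99.6  20.  -46. ] twist [ 0.993 -0.005 -0.001] rows>=5.3 w 0.0618
t: 22.6
tool_pos: [0.5459, -0.4006, 0.1512]
ee_rot: [-3.095, 1.566, -0.94]
force: [-0.2, 0.5, 0.8]
grip_width: 0.0481
pos [ 0.5459 -0.4007  0.1515] jaw -146.5 xyz [106.5   0.3   0.5] twist [ 0.002 -0.005  0.001] rows>=1.7 w 0.0481
```

View pics/o1.png

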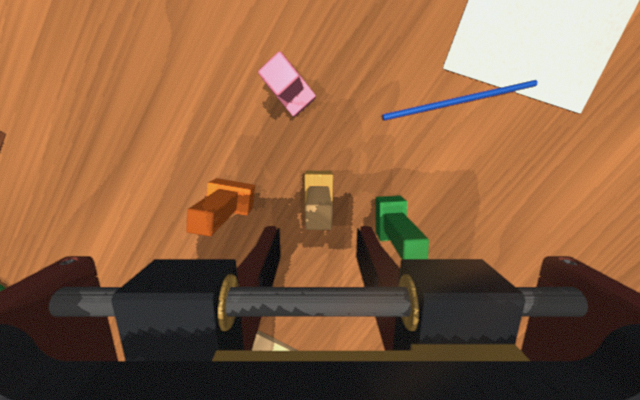

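```bash
python3 -m creep '{"jaw":[0.45,0.45,0.45,0.7,0.8,0.8,0.8,0.8],"xyz":[[50,0,0],[95,0,0],[106,0,0],[106,0,0],[106,0,0],[106,0,0],[106,0,0],[106,0,0]],"twist":[[0,0,0],[0,0,0],[0,0,0],[0,0,0],[0,0,0],[0,0,0],[0,0,0],[0,0,0]]}' 40
python3 -m creep '{"jaw":[0.8,0.8,0.8],"xyz":[[-20,0,0],[-50,0,0],[-60,0,0]],"twist":[[0,0,0],[0,0,0],[0,0,0]]}'
python3 - <<'E'
from h import *
T,c=snap("wrist","p1.png")
plan(J(0,-172,110),np.radians(90)+JA)
E
```

```text
t: 23.65
tool_pos: [0.547, -0.4019, 0.0473]
ee_rot: [-2.91, 1.563, -0.754]
force: [-0.7, 1.1, 7.1]
grip_width: 0.022
t: 24.02
tool_pos: [0.5474, -0.4024, 0.11]
ee_rot: [-2.863, 1.56, -0.707]
force: [-0.5, -0.3, -2.9]
grip_width: 0.0219
pos [ 0.5475 -0.4023  0.1102] jaw -146.5 xyz [ -2.2 -68.3 255.7] twist [-1.019 -0.011 -0.002] rows>=5.5 w 0.0217
```

View pics/p1.png

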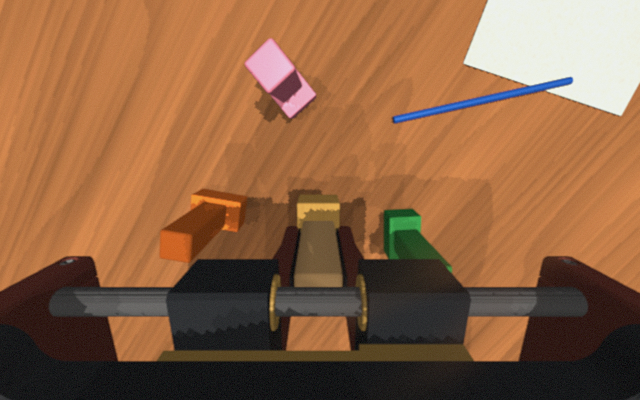

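```bash
python3 -m creep '{"jaw":[0.8,0.8,0.8,0.8,0.8,0.8,0.8,0.8],"xyz":[[-10,-15,40],[-10,-30,90],[-5,-45,140],[-2,-60,190],[-2,-68,230],[-2,-68,256],[-2,-68,256],[-2,-68,256]],"twist":[[-0.1,0,0],[-0.25,0,0],[-0.43,0,0],[-0.61,0,0],[-0.79,0,0],[-0.95,0,0],[-1.019,-0.01,0],[-1.019,-0.01,0]]}'
python3 - <<'E'
from h import *
T,c=snap("wrist","q1.png")
plan(J(0,-172,56),np.radians(90)+JA)
print(Ji(T["tool_pos"]))
E
```

```text
t: 25.08
tool_pos: [0.4627, -0.151, 0.1097]
ee_rot: [1.621, 1.569, -1.487]
force: [-0.6, -0.5, -2.6]
grip_width: 0.0221
pos [ 0.4626 -0.1514  0.1097] jaw -88.2 xyz [53.7 -0.1 -0.5] twist [-0.002 -0.    -0.002] rows>=0.9 w 0.0212
[  -0.48904238 -171.5941313 ]
```

View pics/q1.png

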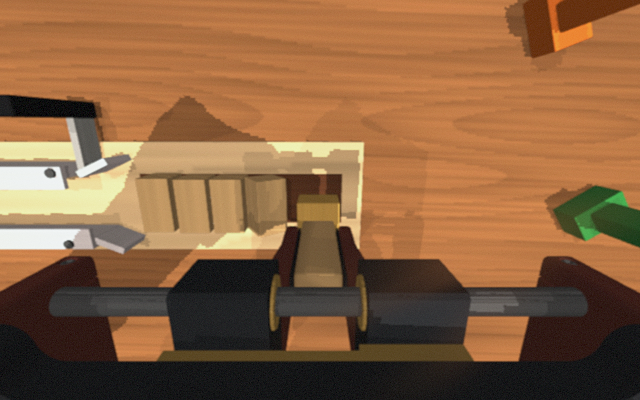

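```bash
python3 -m creep '{"jaw":[0.8,0.8,0.8,0.8],"xyz":[[30,0,0],[48,0,0],[53,0,0],[53,0,0]],"twist":[[0,0,0],[0,0,0],[0,0,0],[0,0,0]]}'
python3 - <<'E'
from h import *
T,c=snap("wrist","r1.png")
plan(J(0,-172,56),np.radians(90)+JA)
print(Ji(T["tool_pos"]),T["force"])
E
```

```text
t: 25.62
tool_pos: [0.4626, -0.152, 0.0567]
ee_rot: [1.435, 1.568, -1.676]
force: [0.2, 0.1, -2.3]
grip_width: 0.0221
pos [ 0.4629 -0.152   0.0571] jaw -88.2 xyz [ 1.1 -0.6 -0.2] twist [-0.003 -0.    -0.003] rows>=0.0 w 0.0218
[  -0.55998052 -172.59960911] [ 0.19840157  0.14089476 -2.29578226]
```

View pics/r1.png

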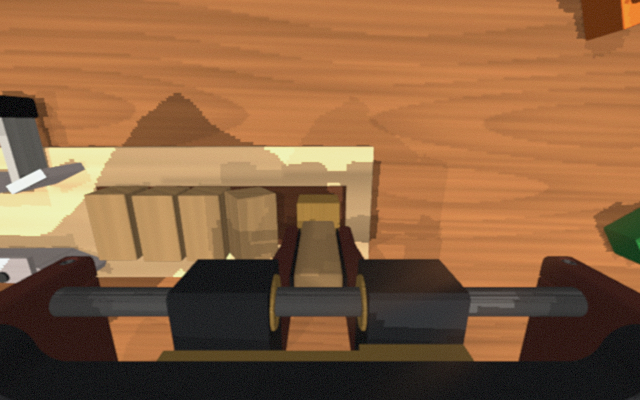

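```bash
python3 -m creep '{"jaw":[0.8,0.8,0.8,0.8,0.8,0.8,0.8,0.8],"xyz":[[1,-10,0],[1,-20,0],[1,-30,0],[1,-40,0],[1,-50,0],[1,-60,0],[1,-70,0],[1,-80,0]],"twist":[[0,0,0],[0,0,0],[0,0,0],[0,0,0],[0,0,0],[0,0,0],[0,0,0],[0,0,0]]}'
python3 - <<'E'
from h import *
T,c=snap("wrist","s1.png")
plan(J(0,0,56),np.radians(90)+JA)
print(Ji(T["tool_pos"]),T["force"])
E
```

```text
t: 26.68
tool_pos: [0.4604, -0.0714, 0.0558]
ee_rot: [1.702, 1.568, -1.409]
force: [0.6, -0.1, -2.2]
grip_width: 0.0221
pos [ 0.4603 -0.0699  0.0556] jaw -88.2 xyz [ -0.5 -90.5   0.1] twist [-0.002  0.    -0.002] rows>=1.4 w 0.0218
[ 4.76522164e-03 -9.19582339e+01] [ 0.60143847 -0.12164343 -2.17789899]
```

View pics/s1.png

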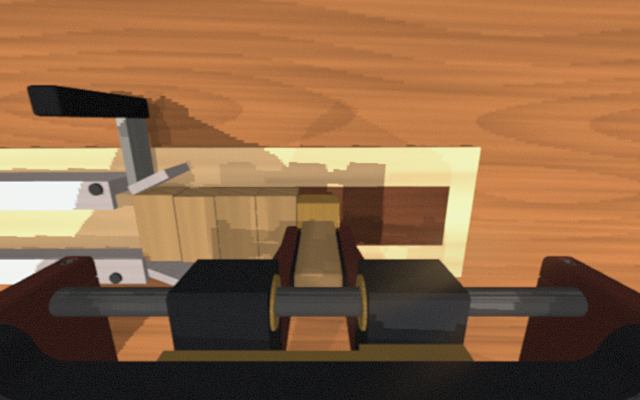

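```bash
python3 -m creep '{"jaw":[0.8,0.8,0.8,0.8,0.8,0.8,0.8,0.8],"xyz":[[0,-10,0],[0,-20,0],[0,-30,0],[0,-40,0],[0,-50,0],[0,-60,0],[0,-70,0],[0,-80,0]],"twist":[[0,0,0],[0,0,0],[0,0,0],[0,0,0],[0,0,0],[0,0,0],[0,0,0],[0,0,0]]}'
python3 - <<'E'
from h import *
T,c=snap("wrist","t1.png")
plan(J(0,58,56),np.radians(90)+JA)
print(Ji(T["tool_pos"]),T["force"])
E
```

```text
t: 27.72
tool_pos: [0.4577, 0.0107, 0.0555]
ee_rot: [1.477, 1.569, -1.633]
force: [0.5, -0.6, -2.8]
grip_width: 0.0217
pos [0.4577 0.0121 0.0554] jaw -88.1 xyz [ -0.7 -66.4   0.1] twist [-0.001  0.    -0.001] rows>=1.1 w 0.022
[ 0.06371419 -9.81118307] [ 0.54377524 -0.60552745 -2.81627748]
```

View pics/t1.png

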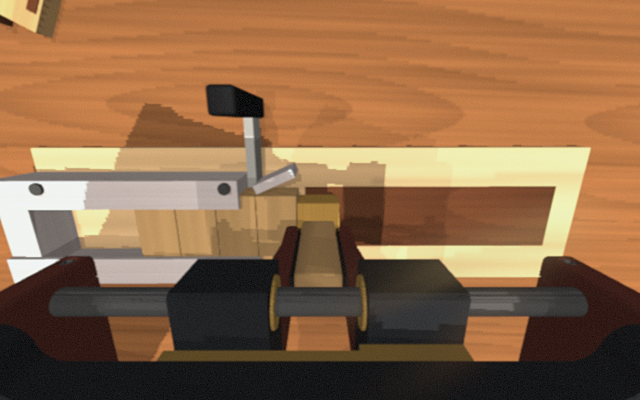

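```bash
python3 -m creep '{"jaw":[0.8,0.8,0.8,0.8,0.8,0.8,0.8,0.8],"xyz":[[0,-9,0],[0,-18,0],[0,-27,0],[0,-36,0],[0,-44,0],[0,-52,0],[0,-58,0],[0,-60,0]],"twist":[[0,0,0],[0,0,0],[0,0,0],[0,0,0],[0,0,0],[0,0,0],[0,0,0],[0,0,0]]}'
python3 - <<'E'
from h import *
T,c=snap("wrist","u1.png")
plan(J(0,58,56),np.radians(90)+JA)
print(Ji(T["tool_pos"]),T["force"])
E
```

```text
t: 28.78
tool_pos: [0.4557, 0.0725, 0.0553]
ee_rot: [1.251, 1.569, -1.857]
force: [0.0, -2.2, -2.2]
grip_width: 0.0218
pos [0.4557 0.0725 0.0553] jaw -88.1 xyz [-0.7 -6.   0.1] twist [-0.     0.    -0.001] rows>=0.1 w 0.0216
[ 0.15007704 51.98717581] [ 0.01125287 -2.21763848 -2.16038796]
```

View pics/u1.png

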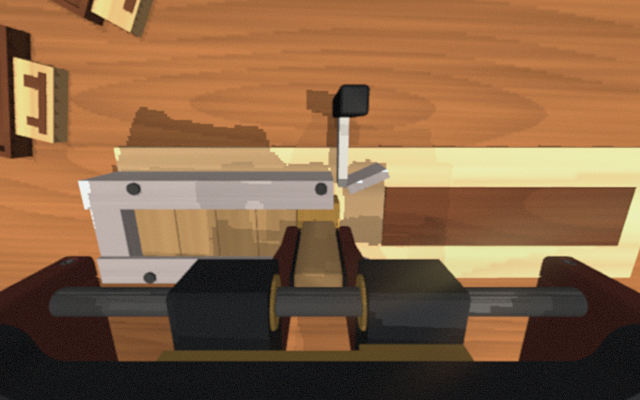

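Almost at the stop; push in the last few mm gently and watch the force.

```bash
python3 -m creep '{"jaw":[0.8,0.8,0.8,0.8,0.8],"xyz":[[0,-2,0],[0,-4,0],[0,-6,0],[0,-7,0],[0,-7,0]],"twist":[[0,0,0],[0,0,0],[0,0,0],[0,0,0],[0,0,0]]}'
python3 - <<'E'
from h import *
T,c=snap("wrist","v1.png")
print(Ji(T["tool_pos"]),T["force"])
E
```

```text
t: 29.45
tool_pos: [0.4554, 0.0788, 0.0553]
ee_rot: [1.335, 1.569, -1.774]
force: [-0.3, -5.1, 0.2]
grip_width: 0.0221
[ 0.11566792 58.30735383] [-0.32015947 -5.10437683  0.17397965]
```

View pics/v1.png

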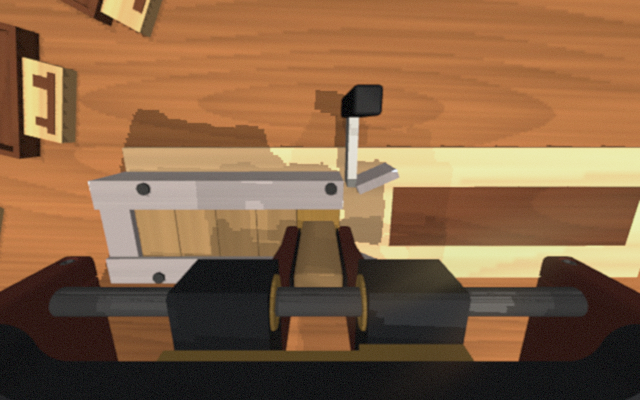

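```bash
python3 -m creep '{"jaw":[0.8,0.8,0.8,0.8,0.8],"xyz":[[0,-1,0],[0,-2,0],[0,-2,0],[0,-2,0],[0,-2,0]],"twist":[[0,0,0],[0,0,0],[0,0,0],[0,0,0],[0,0,0]]}'
python3 - <<'E'
from h import *
T=state()
print(Ji(T["tool_pos"]),T["force"])
E
python3 -m creep '{"jaw":[0.8,0.8,0.8,0.8,0.8,0.8,0.8,0.8],"xyz":[[0,2,0],[0,10,0],[0,25,0],[0,40,0],[0,55,0],[0,70,0],[0,85,0],[0,100,0]],"twist":[[0,0,0],[0,0,0],[0,0,0],[0,0,0],[0,0,0],[0,0,0],[0,0,0],[0,0,0]]}'
python3 - <<'E'
from h import *
T,c=snap("wrist","w1.png")
print(Ji(T["tool_pos"]),T["force"])
plan(J(0,-75,110),np.radians(90)+JA)
E
```

```text
t: 30.12
tool_pos: [0.4554, 0.0789, 0.0553]
ee_rot: [1.487, 1.567, -1.623]
force: [0.0, -9.2, 1.8]
grip_width: 0.0219
[ 0.13632068 58.38204421] [ 0.04542521 -9.23957052  1.80750772]
t: 31.12
tool_pos: [0.4586, -0.0222, 0.0557]
ee_rot: [1.474, 1.567, -1.636]
force: [-0.3, 0.1, -3.2]
grip_width: 0.0217
[ -0.12689831 -42.69954862] [-0.29307123  0.05983871 -3.24623032]
pos [ 0.4587 -0.0243  0.0559] jaw -88.3 xyz [-53.9  30.5  -0.2] twist [-0.004 -0.    -0.005] rows>=1.0 w 0.0219
```

View pics/w1.png

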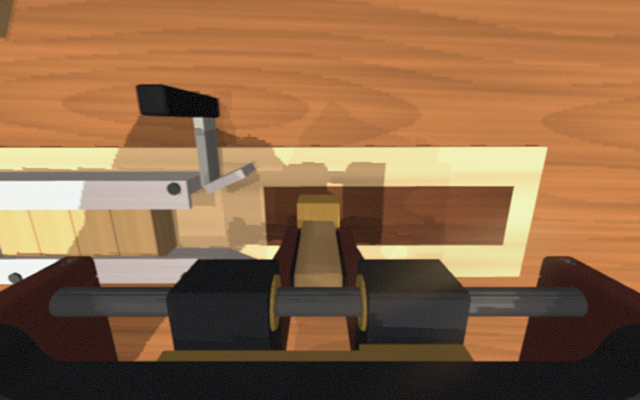

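```bash
python3 -m creep '{"jaw":[0.8,0.8,0.8,0.8,0.8,0.8],"xyz":[[0,20,0],[0,40,0],[0,60,0],[0,78,0],[1,78,0],[2,78,0]],"twist":[[0,0,0],[0,0,0],[0,0,0],[0,0,0],[0,0,0],[0,0,0]]}'
python3 - <<'E'
from h import *
T=state(); print(Ji(T["tool_pos"]),T["force"],T["tool_pos"])
E
python3 -m creep '{"jaw":[0.75,0.65,0.5,0.45,0.45,0.45],"xyz":[[0,0,0],[0,0,0],[0,0,0],[0,0,0],[-40,0,0],[-90,0,0]],"twist":[[0,0,0],[0,0,0],[0,0,0],[0,0,0],[0,0,0],[0,0,0]]}'
python3 - <<'E'
from h import *
T,c=snap("wrist","x1.png")
plan(J(83,35,140),np.radians(90)+JA)
E
```

```text
t: 31.92
tool_pos: [0.4611, -0.1032, 0.0552]
ee_rot: [1.693, 1.565, -1.42]
force: [-7.4, -4.8, 28.0]
grip_width: 0.0218
[  -0.39441008 -123.78338925] [-7.4093609  -4.75819931 28.01810566] [ 0.46111784 -0.10322513  0.05516211]
t: 32.67
tool_pos: [0.4602, -0.1027, 0.1455]
ee_rot: [1.255, 1.564, -1.858]
force: [0.5, 0.5, 0.4]
grip_width: 0.0482
pos [ 0.4632 -0.1041  0.1511] jaw -88.5 xyz [  10.7 -160.4  -80.1] twist [-0.007 -0.006 -0.006] rows>=2.9 w 0.0484
```

View pics/x1.png

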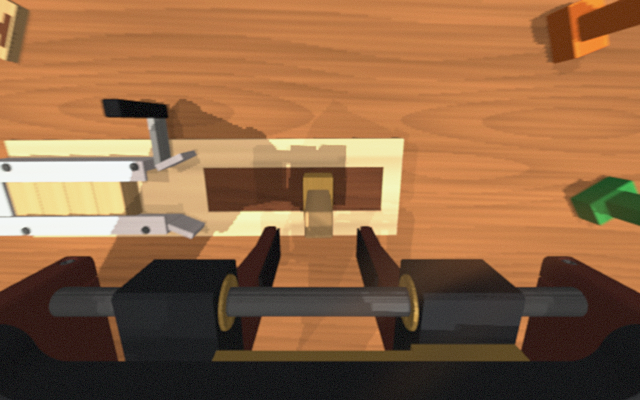

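```bash
python3 -m creep '{"jaw":[0.45,0.45,0.45,0.45,0.45,0.45,0.45,0.45],"xyz":[[0,-30,-30],[0,-80,-60],[10,-130,-80],[10,-160,-80],[50,-160,-80],[85,-160,-80],[96,-160,-80],[96,-160,-80]],"twist":[[0,0,0],[0,0,0],[0,0,0],[0,0,0],[0,0,0],[0,0,0],[0,0,0],[0,0,0]]}'
python3 - <<'E'
from h import *
T,c=snap("wrist","y1.png"); print(Ji(T["tool_pos"]),T["force"])
E
```

```text
t: 33.72
tool_pos: [0.5394, 0.0571, 0.0546]
ee_rot: [2.239, 1.563, -0.876]
force: [-0.6, 0.5, 0.6]
grip_width: 0.0479
[83.33718921 33.77006758] [-0.60861047  0.52610539  0.57592419]
```

View pics/y1.png

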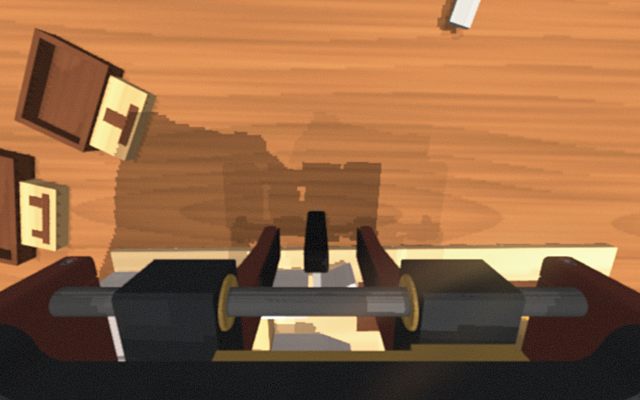

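```bash
python3 -m creep '{"jaw":[0.7,0.9,0.9,0.9],"xyz":[[0,0,0],[0,0,0],[0,0,0],[0,0,0]],"twist":[[0,0,0],[0,0,0],[0,0,0],[0,0,0]]}' 20
python3 -m creep '{"jaw":[0.9,0.9,0.9,0.9,0.9,0.9],"xyz":[[0,0,9],[0,0,18],[0,0,27],[0,0,34],[0,0,37],[0,0,38]],"twist":[[0,0,0],[0,0,0],[0,0,0],[0,0,0],[0,0,0],[0,0,0]]}'
python3 - <<'E'
from h import *
T,c=snap("wrist","z1.png"); print(Ji(T["tool_pos"]),T["force"])
E
```

```text
t: 34.28
tool_pos: [0.5402, 0.0584, 0.0556]
ee_rot: [2.574, 1.563, -0.541]
force: [0.6, -0.9, 1.5]
grip_width: 0.0138
t: 35.02
tool_pos: [0.5041, 0.0573, 0.0558]
ee_rot: [2.723, 1.559, -0.392]
force: [8.8, -1.3, -5.0]
grip_width: 0.0141
[47.9845006  35.15084089] [ 8.84721528 -1.28041901 -5.01659178]
```

View pics/z1.png

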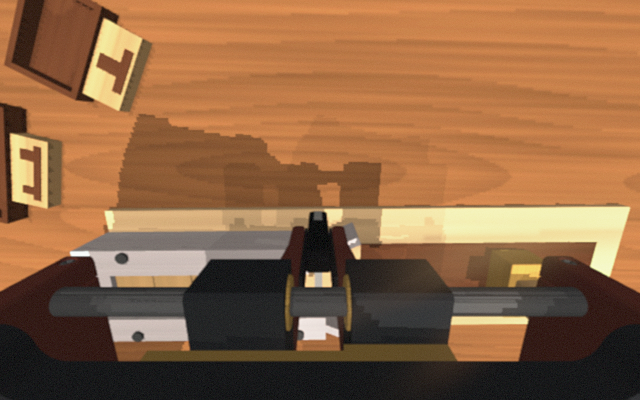

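```bash
python3 -m creep '{"jaw":[0.8,0.6,0.45,0.45,0.45,0.45,0.3,0.3],"xyz":[[0,0,0],[0,0,-1],[0,0,-1],[-50,0,-1],[-100,0,-1],[-150,0,-10],[-200,0,-20],[-200,0,-20]],"twist":[[0,0,0],[0,0,0],[0,0,0],[0,0,0],[0,0,0],[0,0,0],[0,0,0],[0,0,0]]}'
python3 - <<'E'
from h import *
snap("wrist","A0.png")
T,c=snap("wrist","A1.png"); print(T["tool_pos"])
E
```

```text
t: 36.08
tool_pos: [0.524, 0.0588, 0.2593]
ee_rot: [2.976, 1.554, -0.139]
force: [-0.0, -0.1, -0.4]
grip_width: 0.061
[0.52242211 0.05887773 0.25699743]
```

View pics/A1.png

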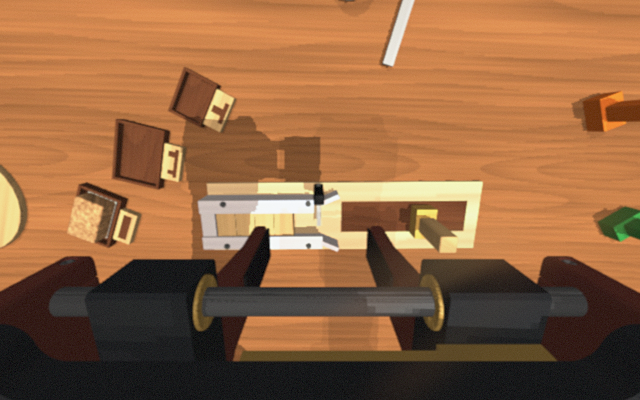

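```bash
python3 - <<'E'
from h import *
T,c=snap("wrist","A2.png"); print(T["tool_pos"].round(4))
np.save("A2T.npy",np.r_[T["tool_pos"],T["ee_rot"]])
im=c["pixels"]; cv2.imwrite("pics/A3.png",cv2.resize(im[55:140,155:245],None,fx=7,fy=7,interpolation=cv2.INTER_CUBIC))
cv2.imwrite("pics/A4.png",cv2.resize(im[170:260,190:350],None,fx=5,fy=5,interpolation=cv2.INTER_CUBIC))
E
```

```text
[0.5214 0.0588 0.2556]
```

View pics/A3.png

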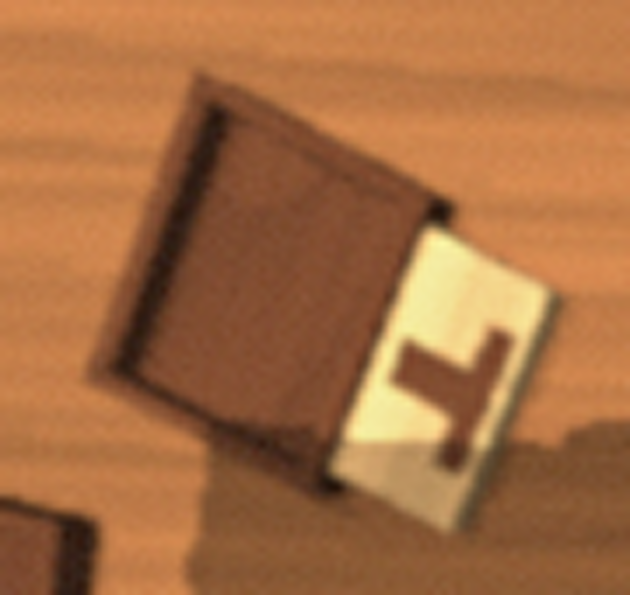

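View pics/A4.png

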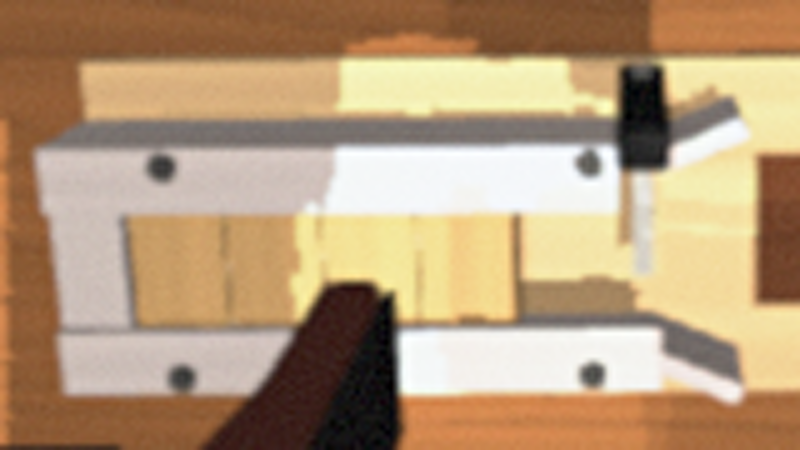

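```bash
python3 - <<'E'
from h import *
a=np.load("A2T.npy"); T=dict(tool_pos=a[:3],ee_rot=a[3:]); c=eyes.camera("wrist")
D=lambda u,v:(u/7+155-.43,v/7+55-.43)
S=np.array([onplane(c,*D(*q),.016,T) for q in [(200,72),(447,205),(335,490),(90,375)]])
L=np.array([onplane(c,*D(*q),.016,T) for q in [(430,225),(555,295),(457,530),(332,470)]])
for X in (S,L):
    e=np.diff(np.r_[X,X[:1]],axis=0); print(X.mean(0).round(4),np.linalg.norm(e,axis=1).round(4),np.degrees(np.arctan2(e[:,1],e[:,0])).round(1))
plan(J(0,-123.5,145),np.radians(90)+JA)
E
```

```text
[0.6281 0.2315 0.016 ] [0.0506 0.06   0.051  0.0619] [-116.2  154.3   66.   -26. ]
[0.6116 0.1984 0.016 ] [0.0265 0.0504 0.0266 0.0517] [-117.3  154.    65.5  -26.1]
pos [0.5207 0.0587 0.2545] jaw -88.5 xyz [109.8 159.4  64.4] twist [-0.007 -0.008 -0.006] rows>=3.3 w 0.0617
```

```bash
python3 -m creep '{"jaw":[0.45,0.45,0.45,0.45,0.45,0.45],"xyz":[[10,50,20],[40,100,40],[80,150,64],[110,159,64],[110,159,64],[110,159,64]],"twist":[[0,0,0],[0,0,0],[-0.007,-0.008,-0.006],[-0.007,-0.008,-0.006],[-0.007,-0.008,-0.006],[-0.007,-0.008,-0.006]]}'
python3 - <<'E'
from h import *
T,c=snap("wrist","B1.png"); plan([.4611,-.1032,.056],np.radians(90)+JA)
E
```

```text
t: 37.02
tool_pos: [0.4621, -0.102, 0.1451]
ee_rot: [-0.639, 1.57, 2.536]
force: [0.9, -0.6, 0.7]
grip_width: 0.0482
pos [ 0.4626 -0.1017  0.1455] jaw -88.0 xyz [89.5  1.5  1.7] twist [ 0.001 -0.001  0.   ] rows>=1.4 w 0.0485
```

View pics/B1.png

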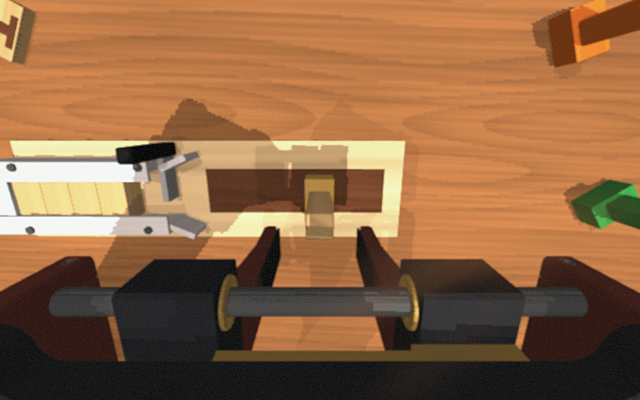

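```bash
python3 -m creep '{"jaw":[0.45,0.45,0.45,0.7,0.8,0.8,0.8,0.8],"xyz":[[50,1,2],[80,1,2],[89,1,2],[89,1,2],[89,1,2],[89,1,2],[89,1,2],[89,1,2]],"twist":[[0,0,0],[0,0,0],[0,0,0],[0,0,0],[0,0,0],[0,0,0],[0,0,0],[0,0,0]]}' 40
python3 -m creep '{"jaw":[0.8,0.8,0.8,0.8],"xyz":[[-30,0,0],[-70,0,0],[-80,0,0],[-80,0,0]],"twist":[[0,0,0],[0,0,0],[0,0,0],[0,0,0]]}'
python3 - <<'E'
from h import *
plan([.58,-.02,.15],np.radians(80))
plan([.628,.1,.15],np.radians(64))
plan([.6281,.2315,.13],np.radians(64))
E
```

```text
t: 38.08
tool_pos: [0.4615, -0.1027, 0.0575]
ee_rot: [-2.813, 1.568, 0.364]
force: [-0.8, 1.5, 7.5]
grip_width: 0.0224
t: 38.58
tool_pos: [0.4615, -0.1023, 0.1375]
ee_rot: [-2.735, 1.567, 0.442]
force: [0.5, 0.2, -3.5]
grip_width: 0.0214
pos [ 0.4615 -0.1023  0.1375] jaw -88.0 xyz [ -11.9  -78.  -121.4] twist [ 0.21  -0.004  0.002] rows>=2.3 w 0.0214
pos [ 0.4615 -0.1023  0.1375] jaw -88.0 xyz [ -11.5 -196.2 -173.7] twist [ 0.49  -0.003  0.003] rows>=4.2 w 0.0214
pos [ 0.4615 -0.1023  0.1375] jaw -88.0 xyz [   8.8 -327.6 -178.4] twist [ 0.49  -0.003  0.003] rows>=6.0 w 0.0214
```

```bash
python3 -m creep '{"jaw":[0.8,0.8,0.8,0.8,0.8,0.8,0.8,0.8],"xyz":[[-12,-25,-45],[-12,-50,-90],[-12,-78,-121],[-12,-130,-150],[-12,-185,-172],[-5,-240,-178],[0,-290,-178],[8,-328,-178]],"twist":[[0.05,0,0],[0.1,0,0],[0.2,0,0],[0.3,0,0],[0.4,0,0],[0.49,0,0],[0.49,0,0],[0.49,0,0]]}'
python3 -m creep '{"jaw":[0.8,0.8],"xyz":[[0,0,0],[0,0,0]],"twist":[[0,0,0],[0,0,0]]}'
python3 - <<'E'
from h import *
T,c=snap("wrist","C1.png"); print(T["force"])
plan([.6281,.2315,.13],np.radians(64))
for q in [(20,28),(-20,28),(20,-28),(-20,-28)]: 
    a=np.radians(64); p=[.6281+(q[0]*np.cos(a)-q[1]*np.sin(a))/1000,.2315+(q[0]*np.sin(a)+q[1]*np.cos(a))/1000,.016]; print(np.round(project(c,p,T),0))
E
```

```text
t: 39.58
tool_pos: [0.6263, 0.2346, 0.1277]
ee_rot: [-1.69, 1.569, 0.999]
force: [1.7, -0.7, -2.8]
grip_width: 0.0216
t: 39.83
tool_pos: [0.6254, 0.2337, 0.1257]
ee_rot: [0.882, 1.569, -2.712]
force: [0.7, 0.5, -3.0]
grip_width: 0.0217
[ 0.67368988  0.47161347 -2.96842286]
pos [0.6261 0.2327 0.1266] jaw -116.0 xyz [-3.4  0.2 -2.4] twist [-0.     0.    -0.001] rows>=0.1 w 0.022
[299. 220.]
[337. 220.]
[298. 167.]
[338. 167.]
```

View pics/C1.png

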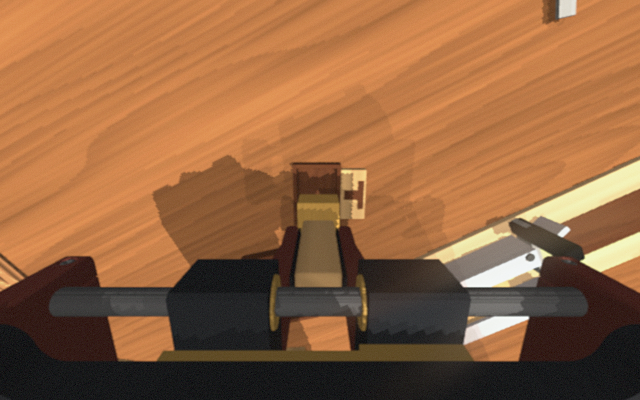

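```bash
python3 -m creep '{"jaw":[0.8,0.8,0.8,0.8,0.8],"xyz":[[10,0,-2],[30,0,-2],[45,0,-2],[48,0,-2],[48,0,-2]],"twist":[[0,0,0],[0,0,0],[0,0,0],[0,0,0],[0,0,0]]}'
python3 - <<'E'
from h import *
T,c=snap("wrist","D1.png"); print(T["force"])
plan([.6281,.2315,.055],np.radians(64))
cv2.imwrite("pics/D2.png",cv2.resize(c["pixels"][140:270,250:400],None,fx=5,fy=4.5))
E
```

```text
t: 40.5
tool_pos: [0.6278, 0.2317, 0.0783]
ee_rot: [1.274, 1.57, -2.321]
force: [0.0, -0.5, -2.5]
grip_width: 0.0221
[ 0.01193735 -0.45822708 -2.54124802]
pos [0.6281 0.2319 0.0788] jaw -116.0 xyz [23.8  0.3 -0.2] twist [ 0.    -0.    -0.001] rows>=0.4 w 0.0219
```

View pics/D2.png

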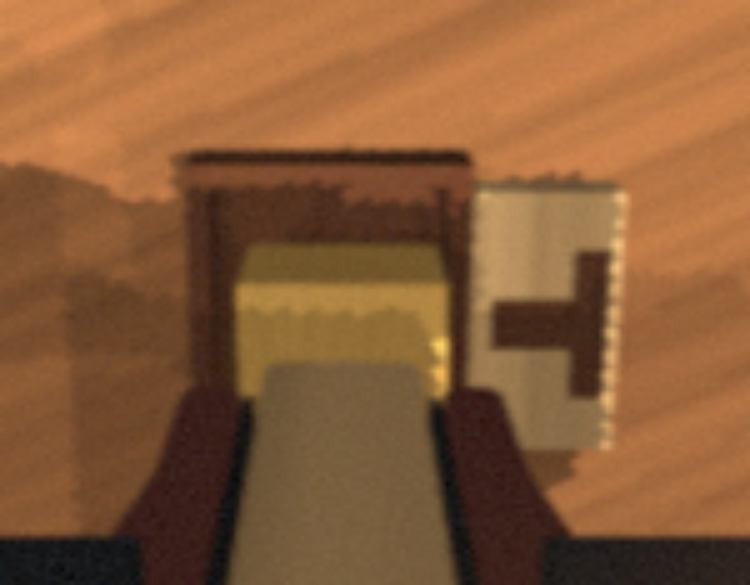

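```bash
python3 -m creep '{"jaw":[0.8,0.8,0.8,0.8,0.8],"xyz":[[2,-1.5,0],[10,-1.5,0],[18,-1.5,0],[23,-1.5,0],[24,-1.5,0]],"twist":[[0,0,0],[0,0,0],[0,0,0],[0,0,0],[0,0,0]]}'
python3 - <<'E'
from h import *
T,c=snap("wrist","E1.png"); print(T["force"],T["tool_pos"])
cv2.imwrite("pics/E2.png",cv2.resize(c["pixels"][140:270,250:400],None,fx=5,fy=4.5))
E
```

```text
t: 41.18
tool_pos: [0.6284, 0.233, 0.0542]
ee_rot: [1.273, 1.569, -2.322]
force: [-1.2, -0.0, -2.9]
grip_width: 0.0217
[-1.24353985 -0.03178031 -2.86011534] [0.628439   0.2330462  0.05418368]
```

View pics/E2.png

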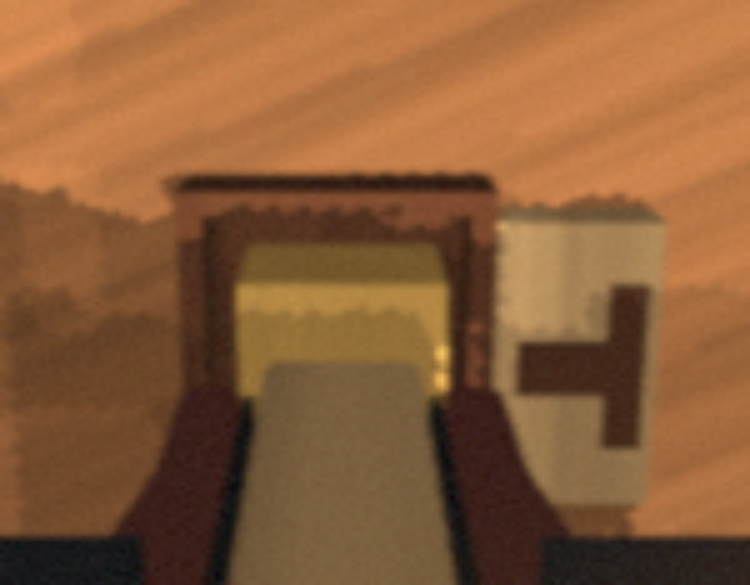

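```bash
python3 -m creep '{"jaw":[0.8,0.8,0.8],"xyz":[[1,0,0],[1.5,0,0],[1.5,0,0]],"twist":[[0,0,0],[0,0,0],[0,0,0]]}'
python3 -m creep '{"jaw":[0.75,0.65,0.5,0.45,0.45],"xyz":[[0,0,0],[0,0,0],[0,0,0],[0,0,0],[0,0,0]],"twist":[[0,0,0],[0,0,0],[0,0,0],[0,0,0],[0,0,0]]}'
python3 -m creep '{"jaw":[0.45,0.45,0.45,0.45,0.45,0.45,0.45],"xyz":[[-20,0,0],[-50,0,0],[-90,0,0],[-110,0,0],[-140,0,-60],[-170,0,-80],[-170,0,-80]],"twist":[[0,0,0],[0,0,0],[0,0,0],[0,0,0],[0,0,0],[0,0,0],[0,0,0]]}'
python3 - <<'E'
from h import *
T,c=snap("wrist","F0.png"); T,c=snap("wrist","F1.png"); print(T["force"],T["tool_pos"])
a=np.radians(64)
for z in (.03,.104):print(np.round(project(c,[.6281,.2315,z],T),0))
snap("scene","F2.png"); T,c=snap("top","F3.png")
cv2.imwrite("pics/F4.png",cv2.resize(c["pixels"][90:300,140:480],None,fx=2.35,fy=2.35,interpolation=cv2.INTER_CUBIC))
E
```

```text
t: 41.6
tool_pos: [0.6289, 0.233, 0.0536]
ee_rot: [2.041, 1.57, -1.554]
force: [-1.9, 0.2, 5.8]
grip_width: 0.022
t: 42.22
tool_pos: [0.6289, 0.233, 0.0536]
ee_rot: [2.188, 1.57, -1.408]
force: [-0.0, 0.8, 0.8]
grip_width: 0.048
t: 43.1
tool_pos: [0.7032, 0.1956, 0.2264]
ee_rot: [-2.834, 1.566, -0.149]
force: [0.0, 0.4, 0.2]
grip_width: 0.0481
[-0.65335882  0.24802897 -1.44044784] [0.70147155 0.19696275 0.22438158]
[319. 238.]
[319. 264.]
```

View pics/F1.png

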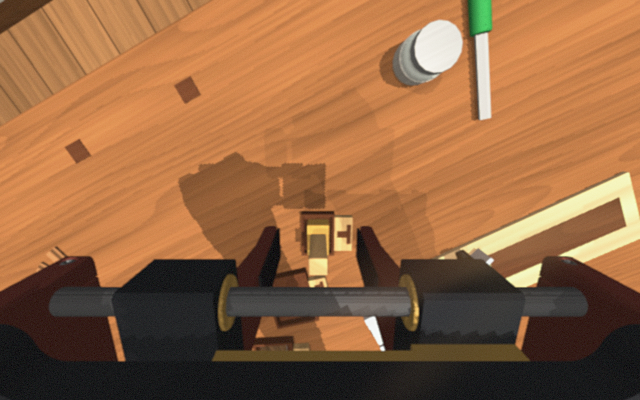

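View pics/F2.png

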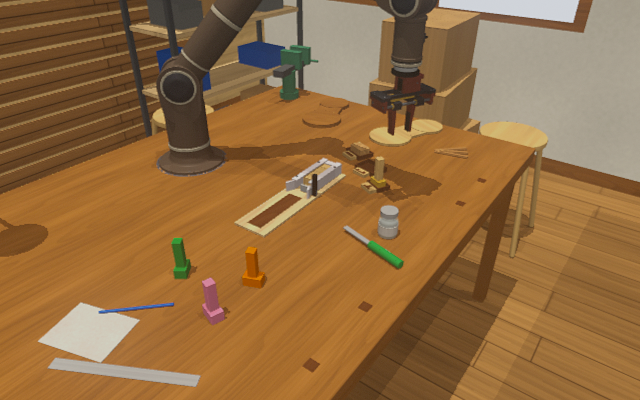

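View pics/F4.png

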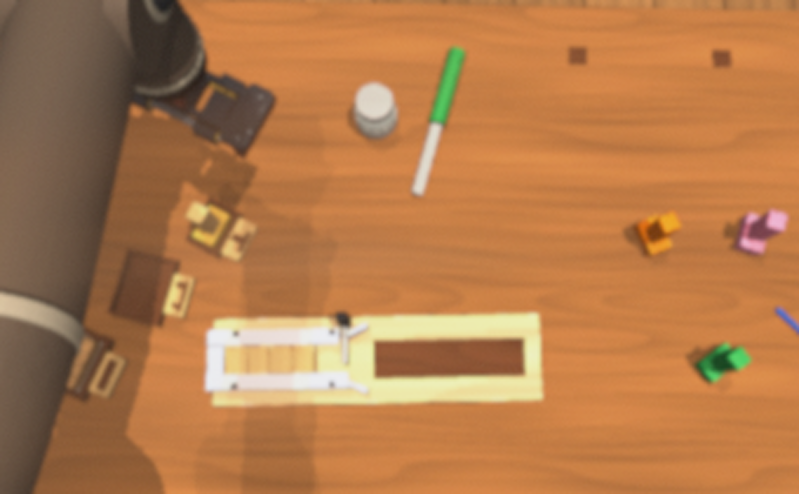

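```bash
python3 - <<'E'
from h import *
a=np.load("A2T.npy"); T=dict(tool_pos=a[:3],ee_rot=a[3:]); c=eyes.camera("wrist")
for g in (0,4,8): print(g,[((np.array(project(c,J(47+g+dx,35,82),T))-[190,170])*5).round(0) for dx in (-7,7)],[((np.array(project(c,J(-6+g,35,32),T))-[190,170])*5).round(0)])
print(((np.array(project(c,J(0,185,36),T))-[190,170])*5).round(0),((np.array(project(c,J(0,73,36),T))-[190,170])*5).round(0))
E
```

```text
0 [array([641., 175.]), array([640., 121.])] [array([641., 277.])]
4 [array([641., 160.]), array([640., 106.])] [array([641., 264.])]
8 [array([640., 144.]), array([640.,  90.])] [array([641., 251.])]
[130. 266.] [511. 263.]
```

```bash
python3 -m creep '{"jaw":[0.45,0.45,0.45],"xyz":[[0,0,0],[0,0,0],[0,0,0]],"twist":[[0,0,0],[0,0,0],[0,0,0]]}'; python3 -c "
from rig import workorder; print(workorder.close_job())"
```

```text
t: 43.72
tool_pos: [0.6993, 0.1994, 0.2222]
ee_rot: [0.597, 1.568, -2.997]
force: [0.0, -0.1, -0.6]
grip_width: 0.0486
the job is handed in; nothing more can be done
None
```

The job is done and handed in at about 44 s. I drew the gate open and laid all four blanks present crosswise in one row on the lane. I then slid the row with the push tool to the end stop, pressing with about 9 N and seeing no further movement. After that I withdrew the tool, stood it on the lane while I slid the gate shut, and then stood it in the small tray with the T-shaped outline.

- **Row:** the pictures taken after the gate was shut show it closed up against the stop. Its rear edge is about 2 mm off the position I predicted, which is about the calibration accuracy.
- **Gate:** it came up against its stop at about 9 N. The picture puts it within about 1 mm of fully shut.
- **Tool:** it stands upright, centred and released in its slot.
- **Jar, chisel, sander and look-alikes:** in the last pictures the jar, chisel and look-alike tools are where they were. The sander was partly hidden by the arm in the last top view, but I saw it in place shortly before.
- **Not as planned:** my picture-based jig position was about 3 mm off along the push direction, and I corrected it when I gripped the gate handle. Setting the tool down on the lane pressed it with 28 N, with no visible effect.
- **Not seen:** no blank was knocked aside and the grip did not visibly slacken.

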